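Draw the piston out of a clay printer cartridge with the puller hook

TASK

Take the puller hook from its rail stand, feel for the drop bail of the piston deep in the upright cartridge, catch it and draw the piston right out, gently: do not lean hard on the piston or its bail, and do not gouge the polished bore. Carry the piston on the hook to the washing tray, lower it (do not drop it) so that it stands upright on the tray's floor, unhook it and hang the hook back across the rails of its stand. Do not touch the piston with the gripper itself, and leave the other things where they are.

Things in the scene. Friction and masses are not known exactly. Their poses are not given: they have to be found in the camera images.
- hook: Puller hook: oak T handle on a thin round steel shaft (4.4 mm thick) that hangs straight down and ends in a J. Origin: middle of the handle's flat underside, on the shaft axis; z up. Handle bar 92 long along x, 16 thick along y, 26 high. The J's foot points along +y, square to the handle. About 150 g. All sizes in mm.
- hook_foot (a point): Underside of the hook's foot between shaft and tip (hook frame 0, 6.5, -114.7). Foot top 110.3 below the hook's origin. The foot ends in an upturned tip: tip axis 13 from the shaft axis, outer side 15.2, tip top 103.3 below the origin. So the J is 11.4 high at the tip; its throat is 8.6 wide (y = 2.2 to 10.8).
- hook_grip (a point): Where to grip the hook: middle of the handle bar, 13 above its underside, on the two flat sides 16 apart (close along the hook's y). Hanging, it is 143 above the table; the rails leave 50 clear beside the shaft, so fingertips may pass below the handle.
- piston: White plastic piston, black lip seal round its waist: 58 across, 26 high, 160 to 230 g. Origin: middle of the underside, z up. It sits 18 to 38 above the table on hard leftover clay, turned up to 1.2 rad either way. The seal drags on the bore with some 4 to 10 N (it varies; more if pulled askew) until it leaves the mouth.
- crown (a point): Middle of the piston's flat top (the crown), 26 above its origin. Over it an arched drop bail of 4 mm steel wire, hinged about the piston's x direction in two lugs, 4 above the crown; legs 24 clear apart, bar centre 19 from the hinge. It swings freely and has dropped to its stop, 0.86 rad from upright, towards the piston's +y or -y. Which side is not measured: look or feel.
- mouth (a point): Centre of the mouth of the bore, on its axis, 140 above the table. Of the bail in the bore: dropped, its bar's centre is 14.4 to the side of the piston's axis and its underside 14.4 above the crown, and the middle (12 round the axis) is free: a hook let down there catches the bar from inside, moving towards it along the crown. Pulled up over the axis the bail stands, its bar's underside 21 above the crown.
- cartridge: Cartridge: upright clear tube, aluminium collar (73 across) at its mouth, bolted to the table by a round aluminium foot 116 across. Origin: middle of the underside, z up. Straight bore 60 in diameter, open at the top. It does not move. Mouth 140 above the table; the piston's crown is 76 to 96 below the mouth.
- tray: Washing tray of grey plastic, fixed, open, 190 (x) by 140 (y), 22 high, wall and floor 4 thick. Origin: middle of its underside. A nozzle stands in it at about x = +65, y = 0 (within 12); the free part is around x = -30, y = 0.
- nozzle: Brass nozzle, 36 across and 34 high, standing in the tray; origin: middle of its underside. Leave alone.
- rack: Rail stand for T-handled tools, fixed. Two square rails along its y at x = -30 and +30 (10 wide, tops 130 above the table, 50 clear between) on plywood ends at y = -108 and +108 (12 thick, 142 high). Origin: middle of its underside. The hook hangs at y = +45 or -45, handle along x across both rails, shaft between them; the other place has the packing rod.
- packing_rod: Packing rod: the same T handle as the hook's, but a straight shaft with a tamping disc (32 across) at the bottom; hangs in the rail stand 90 from the hook. Leave alone.
- end_cap: Aluminium end cap, 72 across, 30 high, at the far side of the work area. Leave alone.
- clay_tower: Stepped clay tower 60 wide, 115 high, at the far side of the work area. Leave alone.
- slip_jar: Jar of slip, 72 across, 85 high, at the far side of the work area. Leave alone.
There are look-alikes about, which are no part of the job. What is shaped like the hook but pink is not meant. What is shaped like the cartridge but yellow is not meant.

How it is judged:
By the outcome, as a careful person would: the job done as asked, in the order asked, and still so for the second after the job is handed in, with the robot touching nothing.
It also fails if it takes over 72 s, if anything falls off the work surface, if the arm or the gripper's body presses on something with over 40 N, if the wrist force passes 120 N, or if a joint passes its speed limit or range.

ROBOT

A 6-joint arm with a two-finger parallel gripper is mounted at the origin on the work surface. World frame = base frame: x ahead of the robot, y to its left, z up, the work surface at z = 0. Lengths are in m, angles in rad, forces in N, time in s.
With the tool pointing down it reaches from about 0.4 to 0.825 m from the base axis. Payload 7 kg.
Tool frame: the origin (TCP) lies on the centre line of the jaws, within the pads' length; the fingertips stand 25 mm ahead of it and the grasp point (between the pads) lies 6 mm ahead of it; z points along the fingers, y is the direction in which the jaws open and shut (so a half turn about z gives the same grasp; the last joint's range is limited). The gripper opens to 88 mm and grips with 3 to 60 N. Pads are 19 mm wide; open, the fingers measure 130 mm over their backs; the gripper's body (78 mm by 193 mm) begins 47 mm behind the grasp point.
Start: joints at [-0.938, 0.359, 0.012, 0, -1.224, -0.288], TCP at [0.228, -0.635, 0.252] pointing down, gripper open.
Joint ranges: [-3.07, 3.07], [-1.43, 2.12], [-1.02, 1.25], [-3.03, 1.67], [-3.05, -0], [-3.03, 3.03]. Speed limits (rad/s): [2.39, 2.39, 3.01, 3.14, 3.14, 3.14].

INTERFACE

Orientations are given as [roll, pitch, yaw] about the fixed x, y, z axes, in that order (R = Rz(yaw) Ry(pitch) Rx(roll)).
In Python, from station import * gives the robot as it stands. The module is installed in compiled form; this text tells all that it offers.
- The arm moves only by the tool step_arm, never from a script. Its argument "commands" is text: rows parted by semicolons, each of 6 numbers parted by spaces: the shift along the tool's x, y, z in mm, then the turn, a rotation vector about the tool's x, y, z in rad. A call has 1 to 8 rows; each row shifts and turns the commanded pose from where the row before left it, along the tool's axes as they then stand; what a row does not reach is not made up. A row lasts 1/8 s, in which the tool goes at most 62.5 mm and 10.7 degrees, less where a joint would pass 70% of its speed; a pose out of reach is approached as far as the arm can. A call is refused whole if a number of a shift passes 62.5 or a number of a turn 0.188, either way. A call with a gripper value outside its range is refused whole. "jaw" is the finger opening in mm, from 0 to 87.6, set as the call begins (left out, the last holds). The fingers move at their own pace and stop on an object; "grip_force" is the grip in N (left out, the last holds). Time passes only in rows, so rows that do not move let the fingers close. It gives the time, the measured TCP pose, the force and the opening at its end, in the units of the state.
- get_state(): the state, without advancing time (a new reading comes with each control period).
- grab_frame(name): name is "scene" or "side" or "wrist"; returns a dict with "frame" (384x512x3 uint8, red, green, blue), "fovy" (degrees; the focal length in pixels is half the picture's height over the tangent of half this angle, whatever the lens; pixels are square), "cx", "cy" (the principal point, pixels), "rvec" (rotation vector, rad) and "tvec" (3), from world to camera coordinates, as OpenCV has them; the wrist camera has in their place "tool_from_camera" (4x4, takes a point from camera to tool coordinates, whose origin is the TCP and whose axes are the flange's). Camera axes: x right, y down, z forward; pixel columns grow to the right and rows downward; lengths in m; the calibration is good to about 2 mm. A picture is of the moment at which its call begins: read the wrist's pose just before it. There is no depth.
- job_done(): hands the job in, once; it reports no verdict.
Trained networks look in a picture, given as the dict that the camera call returned (one of the last four; its "shot" number tells which), for a name from the list of things; names that differ only in an ending like _2 or _b are one class to them, and where a whole thing is asked for, a point or a joint stands for the part that bears it (a point fixed in the world has none). Each returns a list of dicts, best first, with "conf" (0 to 1); they miss things now and then, are a little off and sometimes report something else, mostly with a low value. They report only what shows in the picture. A call takes as long as a camera call. They do not tell look-alikes from the thing itself.
- recognise(picture, name): "pixel" ([column, row] in pixels, amid what is visible of it).
The state is a dict: "t": time; "q": joint angles; "qd": joint speeds; "joint_efforts": joint torques, N m; "eef_pos": TCP position; "ee_rot": TCP orientation; "force": force on the tool from outside, world axes, zero at the start; "moment": the same for the moment, N m; "width": finger opening in m.
Only numpy, scipy, OpenCV 4.12 (cv2) and the standard library are available. Lean on these libraries where they do the work, as an engineer would, in place of code of your own. Each camera call takes 0.05 s, during which the arm holds its last target.

## Working session

There is one attempt and no reset: what is moved stays moved. The work goes in short steps, Python scripts to look and compute and a tool call to move; the robot and the scene stay as the last step left them, time stands still between calls to the robot, and variables do not carry over. Pictures are saved under pics/ and viewed, and the job is handed in when it is done.

Besides the shell and the picture viewer there is one more tool, called after "Emit:" as name(argument=value, ...) on one line, values as JSON. step_arm: Moves the arm, as the interface text tells. Its arguments: {"type":"object","properties":{"commands":{"type":"string"},"jaw":{"type":"number"},"grip_force":{"type":"number"}},"required":["commands"]}

```bash
ls; mkdir -p pics; cat > h.py <<'E'
from station import *
import numpy as np, cv2
from scipy.spatial.transform import Rotation as Ro
def save(p,n,crop=None,s=1.5):
    f=p["frame"][:,:,::-1]
    if crop: x0,y0,x1,y1=crop; f=f[y0:y1,x0:x1]
    f=cv2.resize(f,None,fx=s,fy=s,interpolation=cv2.INTER_CUBIC); cv2.imwrite("pics/"+n+".png",f)
def cam(p,st=None):
    fl=p["frame"].shape[0]/2/np.tan(np.radians(p["fovy"])/2)
    K=np.array([[fl,0,p["cx"]],[0,fl,p["cy"]],[0,0,1]])
    if "rvec" in p:
        R=cv2.Rodrigues(np.array(p["rvec"],float))[0]; t=np.array(p["tvec"],float).ravel()
    else:
        T=np.eye(4);T[:3,:3]=Ro.from_euler("xyz",st["ee_rot"]).as_matrix();T[:3,3]=st["eef_pos"]
        M=np.linalg.inv(T@np.array(p["tool_from_camera"])); R=M[:3,:3];t=M[:3,3]
    return K,R,t
def proj(c,X):
    K,R,t=c; x=K@(R@np.atleast_2d(X).T+t[:,None]); return (x[:2]/x[2]).T
def atz(c,px,z):
    K,R,t=c; d=R.T@np.linalg.inv(K)@np.array([px[0],px[1],1.]); o=-R.T@t
    return o+d*(z-o[2])/d[2]
def tri(cs,ps):
    A=[];b=[]
    for c,p in zip(cs,ps):
        K,R,t=c; d=R.T@np.linalg.inv(K)@np.array([p[0],p[1],1.]); d/=np.linalg.norm(d); o=-R.T@t
        P=np.eye(3)-np.outer(d,d); A.append(P);b.append(P@o)
    X=np.linalg.lstsq(np.vstack(A),np.hstack(b),rcond=None)[0]
    return X,[np.linalg.norm(a@X-q) for a,q in zip(A,b)]
E
cat > a.py <<'E'
from h import *
st=get_state(); print(st)
for n in ["scene","side","wrist"]:
    st=get_state();p=grab_frame(n); save(p,n+"0")
    print(n,p["fovy"],p["cx"],p["cy"],-cam(p,st)[1].T@cam(p,st)[2])
    for k in ["hook","hook_grip","hook_foot","piston","crown","mouth","cartridge","tray","nozzle","rack","packing_rod"]:
        print(k,[(np.round(r["pixel"]).tolist(),round(r["conf"],2)) for r in recognise(p,k)][:4])
E
python3 a.py
```

```text
pics
{'t': 0.0, 'q': array([-9.37866587e-01,  3.59398892e-01,  1.10625297e-02, -3.35978487e-04,
       -1.22411268e+00, -2.88115253e-01]), 'qd': array([-0.00102004, -0.00109205,  0.00085302, -0.00142195,  0.00011123,
        0.00037245]), 'joint_efforts': array([-5.69922977e-04, -5.82708621e+01,  2.93047339e+01,  6.99706480e+00,
        6.75002040e-03, -1.70778249e-04]), 'eef_pos': array([ 0.22799564, -0.63485174,  0.25061905]), 'ee_rot': array([ 3.13991831e+00, -1.66834203e-04, -2.79689245e+00]), 'force': array([ 1.10918161, -0.66252411, -0.24654989]), 'moment': array([-0.01927072, -0.02033661,  0.00746462]), 'width': 0.08772448759470505}
scene 45.81217479340789 257.1161023326814 194.46903130221088 [ 0.81449765 -0.60600247  1.13659619]
hook [([257.0, 110.0], 0.7), ([267.0, 177.0], 0.6), ([219.0, 303.0], 0.54)]
hook_grip [([266.0, 173.0], 0.73), ([258.0, 106.0], 0.72)]
hook_foot [([267.0, 177.0], 0.59), ([258.0, 107.0], 0.53)]
piston [([218.0, 290.0], 0.54)]
crown [([220.0, 291.0], 0.57)]
mouth [([107.0, 299.0], 0.78), ([220.0, 303.0], 0.55), ([329.0, 237.0], 0.31)]
cartridge [([218.
[... 263 characters left out ...]
]
side 50.5554204691021 254.18075512919683 197.54211967165787 [ 0.14097009 -0.93028108  1.11717273]
hook [([182.0, 175.0], 0.64)]
hook_grip []
hook_foot [([178.0, 172.0], 0.57), ([250.0, 206.0], 0.28)]
piston []
crown []
mouth [([314.0, 278.0], 0.73)]
cartridge [([312.0, 280.0], 0.71)]
tray []
nozzle [([314.0, 279.0], 0.19)]
rack [([251.0, 216.0], 0.59), ([312.0, 278.0], 0.42)]
packing_rod [([312.0, 278.0], 0.21)]
wrist 69.09657056657592 256.2110022335322 192.59880440982548 [ 0.15445815 -0.66256311  0.38472565]
hook []
hook_grip []
hook_foot []
piston []
crown []
mouth [([375.0, 227.0], 0.66), ([367.0, 383.0], 0.53)]
cartridge [([378.0, 230.0], 0.65)]
tray []
nozzle []
rack []
packing_rod []
```

View pics/scene0.png

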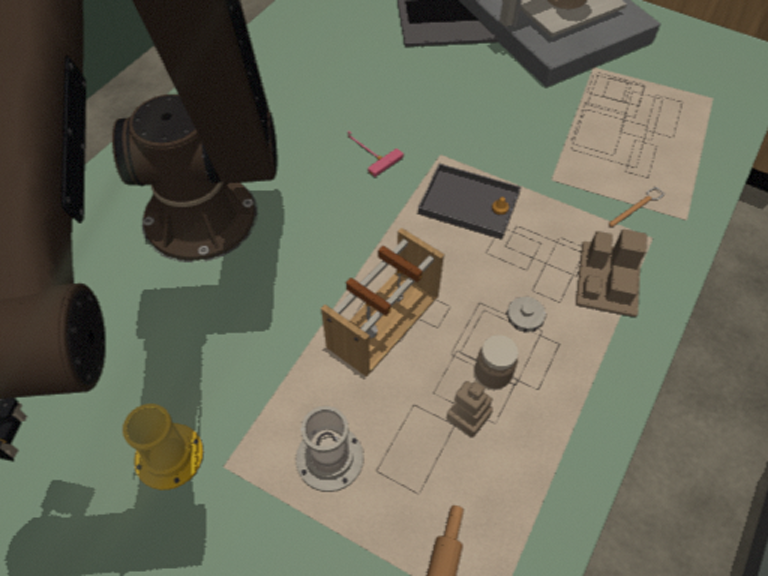

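View pics/side0.png

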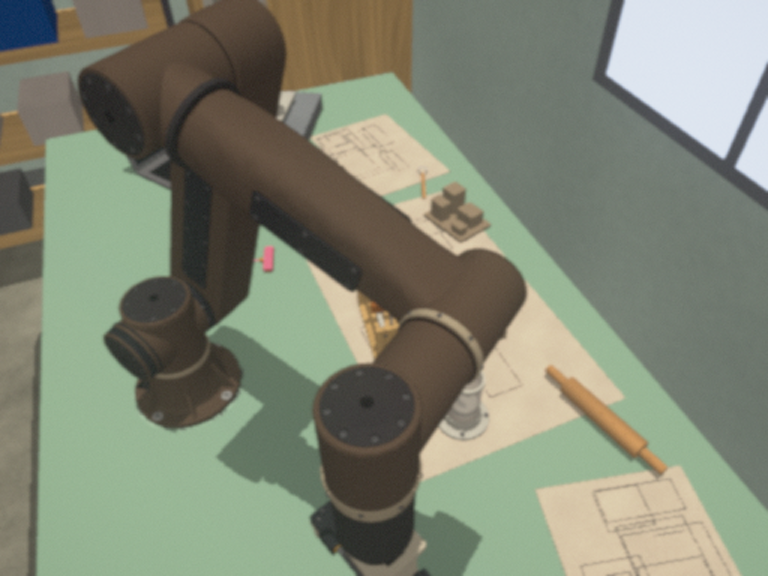

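View pics/wrist0.png

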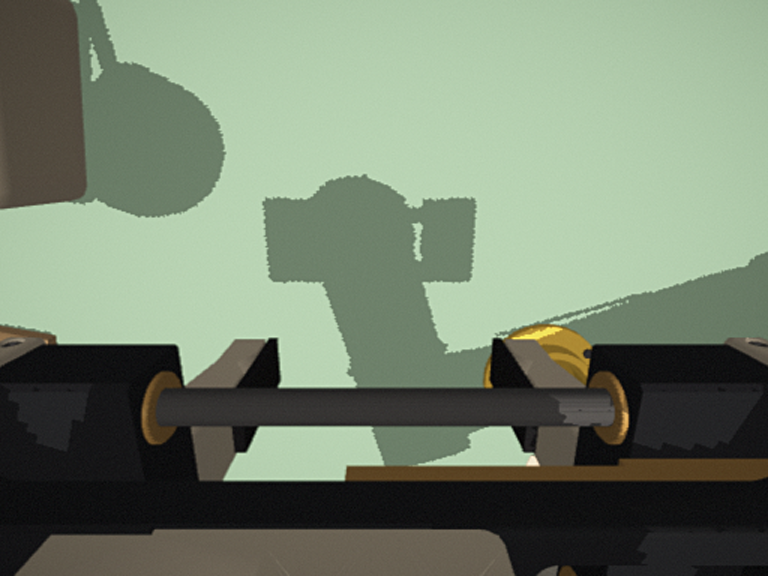

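```bash
cat > b.py <<'E'
from h import *
p=grab_frame("scene"); save(p,"rack1",(205,145,305,255),6); save(p,"cart1",(185,260,255,330),8); save(p,"tray1",(270,100,360,165),8)
c=cam(p)
for n,px,z in [("hookgrip",(266,173.5),.156),("rod",(246.5,196),.156),("mouth",(218,282),.14),("ycart",(99,285),.14),("tray",(313,134),.02)]:
    print(n,np.round(atz(c,px,z),3), np.linalg.norm(atz(c,px,z)[:2]))
E
python3 b.py
```

```text
hookgrip [0.478 0.021 0.156] 0.47808858885912564
rod [ 0.471 -0.066  0.156] 0.4755260176326179
mouth [ 0.534 -0.295  0.14 ] 0.6104619467201621
ycart [ 0.303 -0.444  0.14 ] 0.5376853576682074
tray [0.481 0.323 0.02 ] 0.579485895280434
```

View pics/rack1.png

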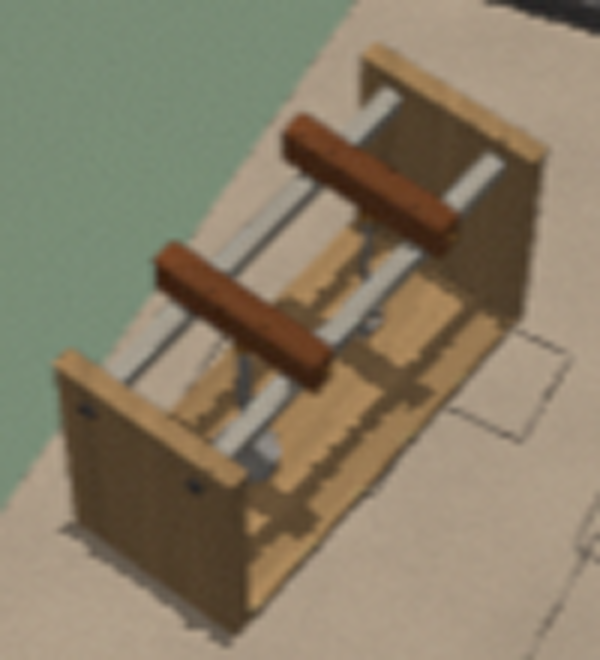

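View pics/cart1.png

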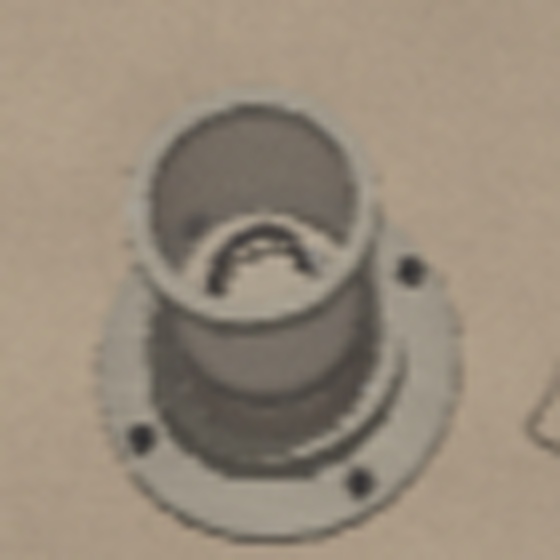

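View pics/tray1.png

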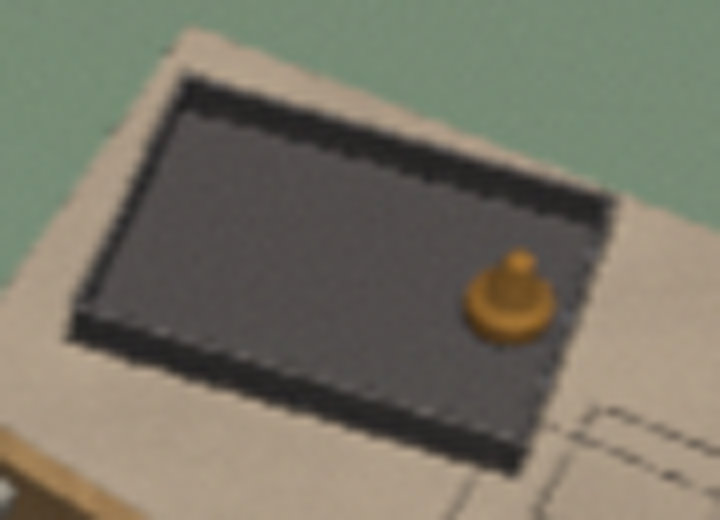

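```bash
cat > b2.py <<'E'
from h import *
p=grab_frame("scene"); c=cam(p)
def r(x,y): return np.array([x/6+205,y/6+145])
A=[("nl",r(62,362),.142),("nr",r(243,482),.142),("fl",r(370,48),.142),("fr",r(545,155),.142),
("hL",r(291,125),.156),("hR",r(450,222),.156),("rL",r(165,253),.156),("rR",r(322,358),.156),("hookfoot",r(370,322),.02),("disc",r(258,455),.02)]
P={}
for n,px,z in A: P[n]=atz(c,px,z); print(n,np.round(P[n],4))
for a,b in [("nl","fl"),("nr","fr"),("nl","nr"),("fl","fr"),("hL","hR"),("rL","rR")]:
    d=P[b]-P[a]; print(a,b,np.linalg.norm(d),np.arctan2(d[1],d[0]),(P[a]+P[b])[:2]/2)
def t(x,y): return np.array([x/8+270,y/8+100])
T=[atz(c,t(*q),.022) for q in [(187,75),(617,197),(517,470),(70,335)]]
T=np.array(T);print(T.round(4),T.mean(0), atz(c,t(510,320),.004))
for i in range(4):
    d=T[(i+1)%4]-T[i]; print(np.linalg.norm(d),np.arctan2(d[1],d[0]))
E
python3 b2.py
```

```text
nl [ 0.4125 -0.1249  0.142 ]
nr [ 0.5099 -0.1348  0.142 ]
fl [0.4388 0.0922 0.142 ]
fr [0.5374 0.0803 0.142 ]
hL [0.436  0.0259 0.156 ]
hR [0.523  0.0168 0.156 ]
rL [ 0.4252 -0.0621  0.156 ]
rR [ 0.5111 -0.0728  0.156 ]
hookfoot [0.4784 0.0311 0.02  ]
disc [ 0.4709 -0.0609  0.02  ]
nl fl 0.21874281055988534 1.4504241844012749 [ 0.42562502 -0.01636905]
nr fr 0.21682255729506153 1.4435912111298976 [ 0.52368856 -0.02722311]
nl nr 0.0979362267213454 -0.10032948977274952 [ 0.46121339 -0.12985375]
fl fr 0.09939809476759591 -0.11999531988182327 [0.4881002  0.08626159]
hL hR 0.08750127861690979 -0.10384076428797626 [0.47949639 0.02134605]
rL rR 0.08656429684420912 -0.12398737770904925 [ 0.46817993 -0.06741449]
[[0.3759 0.3838 0.022 ]
 [0.5586 0.416  0.022 ]
 [0.5848 0.2668 0.022 ]
 [0.4035 0.2354 0.022 ]] [0.48069975 0.32551457 0.022     ] [0.54532674 0.34904668 0.004     ]
0.1854843064985207 0.17440713156290924
0.15145737638256285 -1.3967493433987843
0.1840300991791558 -2.969689558900577
0.15100304116161367 1.7544764983814223
```

```bash
cat > b3.py <<'E'
from h import *
p=grab_frame("scene"); c=cam(p)
s=10
def cr(x): return ((x[:,::1]))
def draw(X,x0,y0,im,col):
    q=((proj(c,X)-[x0,y0]+.5)*s).round().astype(int)
    cv2.polylines(im,[q],False,col,1)
f=p["frame"][:,:,::-1]
# mouth rim
im=cv2.resize(f[265:325,190:250],None,fx=s,fy=s,interpolation=cv2.INTER_CUBIC)
a=np.linspace(0,2*np.pi,60)
C=np.array([0.534,-0.295])
def circ(r,z): return np.c_[C[0]+r*np.cos(a),C[1]+r*np.sin(a),0*a+z]
draw(circ(.0365,.14),190,265,im,(0,0,255));draw(circ(.030,.14),190,265,im,(0,255,0));draw(circ(.058,.0),190,265,im,(255,0,0))
cv2.imwrite("pics/fit1.png",im)
# rack
O=np.array([.4747,-.0218]);th=-.115
def W(x,y,z): return np.r_[O+np.array([x*np.cos(th)-y*np.sin(th),x*np.sin(th)+y*np.cos(th)]),z]
im=cv2.resize(f[145:225,205:305],None,fx=8,fy=8,interpolation=cv2.INTER_CUBIC);s=8
for y in(-.114,.114): draw(np.array([W(x,y,.142) for x in(-.05,.05)]),205,145,im,(0,255,0))
for x in(-.03,.03): draw(np.array([W(x,y,.130) for y in(-.102,.102)]),205,145,im,(255,0,0))
for y in(.045,-.045): draw(np.array([W(x,y+d,.156) for x,d in((-.046,-.008),(.046,-.008),(.046,.008),(-.046,.008),(-.046,-.008))]),205,145,im,(0,0,255))
for sg,col in((1,(0,255,255)),(-1,(255,255,0))):
    draw(np.array([W(0,.045,.13),W(0,.045,.0175),W(0,.045+sg*.013,.0175),W(0,.045+sg*.013,.0267)]),205,145,im,col)
cv2.imwrite("pics/fit2.png",im)
st=get_state();pw=grab_frame("wrist");print(np.round(pw["tool_from_camera"],4))
E
python3 b3.py
```

```text
[[ 3.000e-04 -9.576e-01 -2.881e-01  7.860e-02]
 [ 1.000e+00  5.000e-04 -7.000e-04 -8.000e-04]
 [ 8.000e-04 -2.881e-01  9.576e-01 -1.332e-01]
 [ 0.000e+00  0.000e+00  0.000e+00  1.000e+00]]
```

View pics/fit1.png

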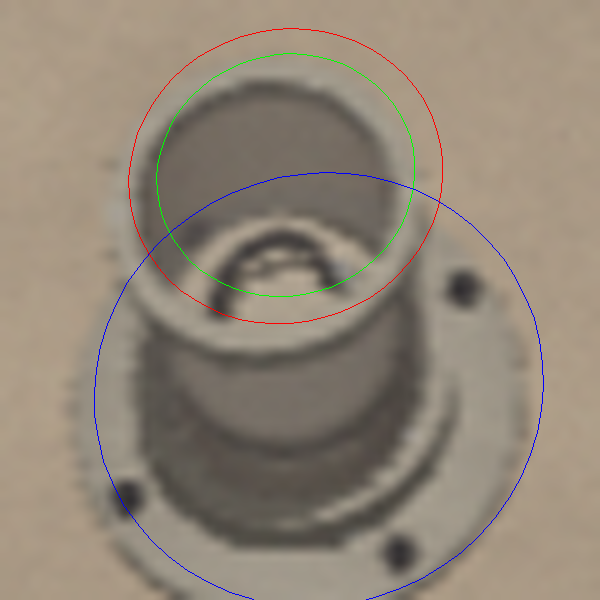

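View pics/fit2.png

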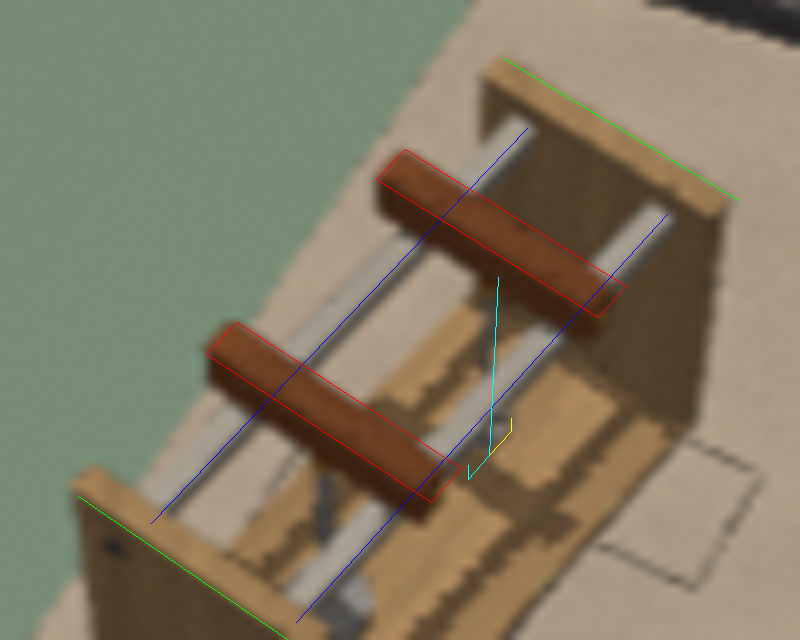

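```bash
cat > b4.py <<'E'
from h import *
p=grab_frame("scene"); c=cam(p); s=10
f=p["frame"][:,:,::-1]
px=proj(c,[.534,-.295,.14])[0]+[-1.8,3.3]; C=atz(c,px,.14)[:2]; print(C)
a=np.linspace(0,2*np.pi,60)
def draw(X,im,col):
    q=((proj(c,X)-[190,265]+.5)*s).round().astype(int); cv2.polylines(im,[q],False,col,1)
def circ(r,z): return np.c_[C[0]+r*np.cos(a),C[1]+r*np.sin(a),0*a+z]
ims=[]
for zc in (.054,):
  for yaw in (1.9,2.2,2.5):
    im=cv2.resize(f[265:325,190:250],None,fx=s,fy=s,interpolation=cv2.INTER_CUBIC)
    draw(circ(.0365,.14),im,(0,0,255));draw(circ(.030,.14),im,(0,255,0));draw(circ(.058,.0),im,(255,0,0));draw(circ(.029,zc),im,(0,255,255))
    d=np.array([np.cos(yaw),np.sin(yaw)]);e=np.array([d[1],-d[0]])
    def B(u,h): return np.r_[C+e*u+d*h*np.sin(.86),zc+.004+h*np.cos(.86)]
    draw(np.array([B(-.014,0),B(-.014,.005)]+[B(-.014*np.cos(t),.005+.014*np.sin(t)) for t in np.linspace(0,np.pi,15)]+[B(.014,0)]),im,(255,0,255))
    ims.append(im[:450,:450])
cv2.imwrite("pics/fit3.png",cv2.resize(np.hstack(ims),None,fx=.59,fy=.59))
E
python3 b4.py
```

```text
[ 0.53494356 -0.30393056]
```

View pics/fit3.png

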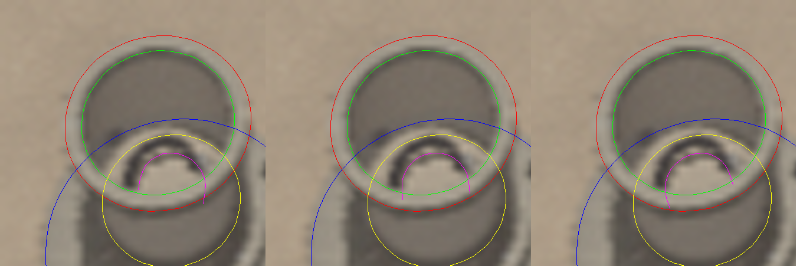

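Emit:
step_arm(commands="-48 21 0 0 0 0;-48 21 0 0 0 0;-48 21 0 0 0 0;-48 21 0 0 0 0;-48 21 5 0 0 0;-48 21 5 0 0 0;-48 21 10 0 0 0;-48 21 10 0 0 0", jaw=40)

```text
t: 3.05
eef_pos: [0.534, -0.3461, 0.2216]
ee_rot: [-3.141, 0.001, -2.797]
force: [0.9, -0.6, 0.9]
width: 0.04
```

Emit:
step_arm(commands="-48 21 10 0 0 0;-48 20 0 0 0 0;0 0 0 0 0 0;0 0 0 0 0 0")

```text
t: 3.55
eef_pos: [0.6091, -0.2761, 0.2113]
ee_rot: [3.141, -0.001, -2.796]
force: [0.6, -0.2, -0.4]
width: 0.04
```

```bash
cat >> h.py <<'E'
def go(x,y,z,yaw,st=None):
    st=st or get_state(); R=Ro.from_euler("xyz",st["ee_rot"]); d=R.inv().apply(np.array([x,y,z])-st["eef_pos"])*1000
    Rt=Ro.from_euler("xyz",[np.pi,0,yaw]); w=(R.inv()*Rt).as_rotvec()
    print("shift mm",d.round(1),"turn",w.round(4),"| now",st["eef_pos"].round(4),st["ee_rot"].round(4),"F",st["force"].round(2),"w",round(st["width"],4),"t",round(st["t"],2),"q",st["q"].round(2))
E
cat > d.py <<'E'
from h import *
go(.48,.02,.2,3.027)
st=get_state();p=grab_frame("wrist");save(p,"w1")
p2=grab_frame("scene");save(p2,"s1")
for k in ["crown","mouth","piston"]: print(k,recognise(p,k)[:3])
E
python3 d.py
```

```text
shift mm [ 21.2 322.3  11.4] turn [ 1.000e-04 -6.000e-04  4.601e-01] | now [ 0.6091 -0.2761  0.2113] [ 3.1413e+00 -5.0000e-04 -2.7960e+00] F [ 0.58 -0.15 -0.4 ] w 0.04 t 3.55 q [-0.13  0.37 -0.06  0.   -1.14 -1.09]
crown [{'pixel': [255.6, 101.2], 'conf': 0.65}]
mouth [{'pixel': [243.2, 77.1], 'conf': 0.9}, {'pixel': [254.7, 103.6], 'conf': 0.69}]
piston [{'pixel': [254.3, 105.3], 'conf': 0.87}]
```

View pics/w1.png

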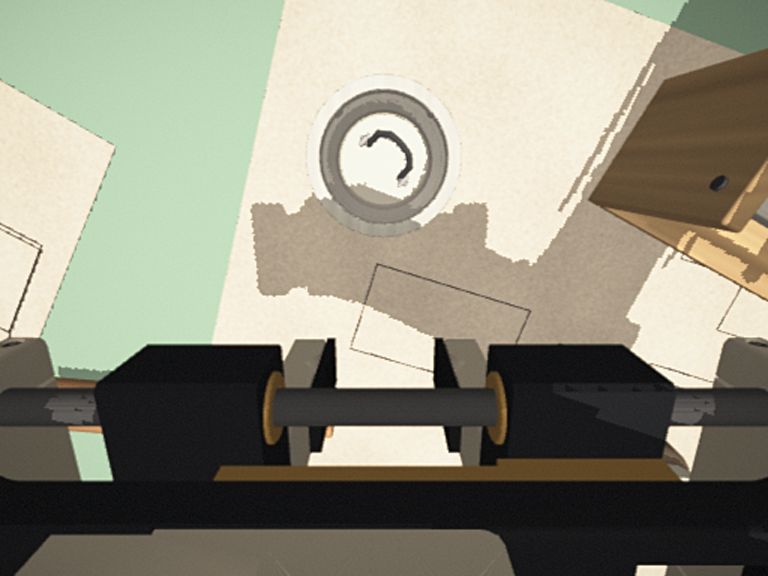

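```bash
cat > d2.py <<'E'
from h import *
st=get_state();p=grab_frame("wrist");c=cam(p,st);s=7
np.save("w1.npy",p["frame"]);import pickle;pickle.dump((c,p["frame"]),open("w1.pkl","wb"))
f=p["frame"][:,:,::-1]
im=cv2.resize(f[45:160,200:310],None,fx=5.2,fy=5.2,interpolation=cv2.INTER_CUBIC); cv2.imwrite("pics/w1c.png",im)
E
python3 d2.py
```

```text
(no output)
```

View pics/w1c.png

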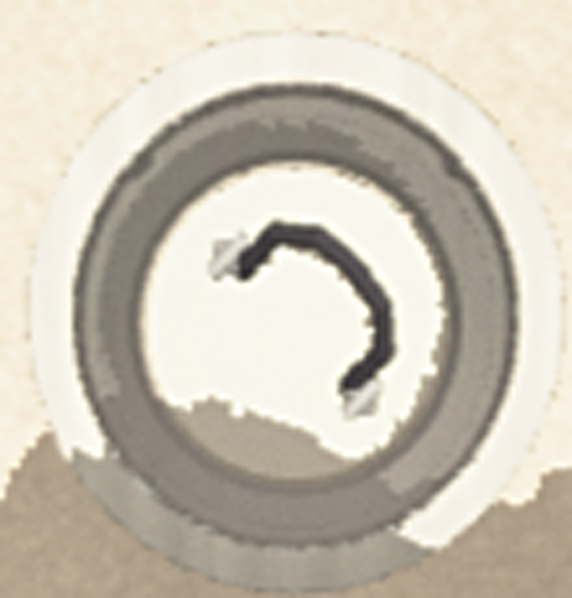

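```bash
cat > d3.py <<'E'
from h import *
import pickle; c,fr=pickle.load(open("w1.pkl","rb"))
k=5.2
def u(x,y): return np.array([x/k+200-.4,y/k+45-.4])
print("cam",-c[1].T@c[2])
# ellipse mouth: fit center by edge points
for name,pts,z,r in [("mouth",[(75,316),(517,316),(296,85),(296,547)],.14,.03),("crown",[(140,320),(460,320),(300,160),(300,480)],.062,.029),("foot?",[(30,300),(562,300)],.14,.0365)]:
    P=np.array([atz(c,u(*q),z) for q in pts]); print(name,P.mean(0).round(4),np.linalg.norm(P[0]-P[1])/2, np.linalg.norm(P[-2]-P[-1])/2)
a,b=atz(c,u(228,258),.066),atz(c,u(362,398),.066); d=b-a
print("hinge mid",(a+b)/2,"len",np.linalg.norm(d),"ang",np.arctan2(d[1],d[0]))
a,b=atz(c,u(247,272),.066),atz(c,u(350,388),.066); d=b-a
print("legs mid",(a+b)/2,"len",np.linalg.norm(d),"ang",np.arctan2(d[1],d[0]))
m=atz(c,u(345,268),.078); print("bar mid",m)
E
python3 d3.py
```

```text
cam [ 0.53484676 -0.30439276  0.34507024]
mouth [ 0.5334 -0.3049  0.14  ] 0.029830492896264705 0.029817368845794792
crown [ 0.5329 -0.3043  0.062 ] 0.02983371027966388 0.028522866312792054
foot? [ 0.5309 -0.3058  0.14  ] 0.03579581623193154 0.03579581623193154
hinge mid [ 0.53423256 -0.30463352  0.066     ] len 0.03488812137269019 ang 1.1295158898186861
legs mid [ 0.53431885 -0.30398088  0.066     ] len 0.02790552819015687 ang 1.0922094111061307
bar mid [ 0.52181575 -0.29999464  0.078     ]
```

```bash
python3 -c "
from h import *
go(.479,.021,.245,3.027)"
```

```text
shift mm [ 21.7 324.4 -33.2] turn [-1.000e-04  4.000e-04  4.581e-01] | now [ 0.6087 -0.2771  0.2119] [-3.1414e+00  4.0000e-04 -2.7981e+00] F [-0.02 -0.25 -0.91] w 0.0398 t 3.85 q [-0.14  0.37 -0.06 -0.   -1.14 -1.09]
```

Emit:
step_arm(commands="3 46 -6 0 0 0;3 46 -6 0 0 0;3 46 -6 0 0 0;3 46 -6 0 0 0;3 46 -6 0 0 0;3 47 -3 0 0 0.15;0 47 0 0 0 0.15;0 0 0 0 0 0.158")

```text
t: 4.85
eef_pos: [0.4891, 0.0264, 0.2453]
ee_rot: [3.14, 0.001, 3.026]
force: [0.4, -1.2, 0.5]
width: 0.0398
```

Emit:
step_arm(commands="0 0 0 0 0 0;0 0 0 0 0 0")

```text
t: 5.1
eef_pos: [0.4896, 0.0238, 0.2447]
ee_rot: [3.142, 0.0, 3.031]
force: [1.1, 0.3, 0.9]
width: 0.0402
```

```bash
cat > e.py <<'E'
from h import *
go(.479,.021,.245,3.027)
st=get_state();p=grab_frame("wrist");save(p,"w2")
import pickle;pickle.dump((cam(p,st),p["frame"]),open("w2.pkl","wb"))
print(recognise(p,"hook_grip")[:3])
E
python3 e.py
```

```text
shift mm [10.2 -4.  -0.3] turn [0.0001 0.0001 0.0038] | now [0.4896 0.0238 0.2447] [3.1415e+00 1.0000e-04 3.0308e+00] F [1.11 0.26 0.9 ] w 0.0402 t 5.1 q [ 0.45  0.06 -0.39  0.   -1.12 -2.13]
[{'pixel': [255.1, 182.3], 'conf': 0.63}, {'pixel': [252.5, 296.8], 'conf': 0.2}]
```

View pics/w2.png

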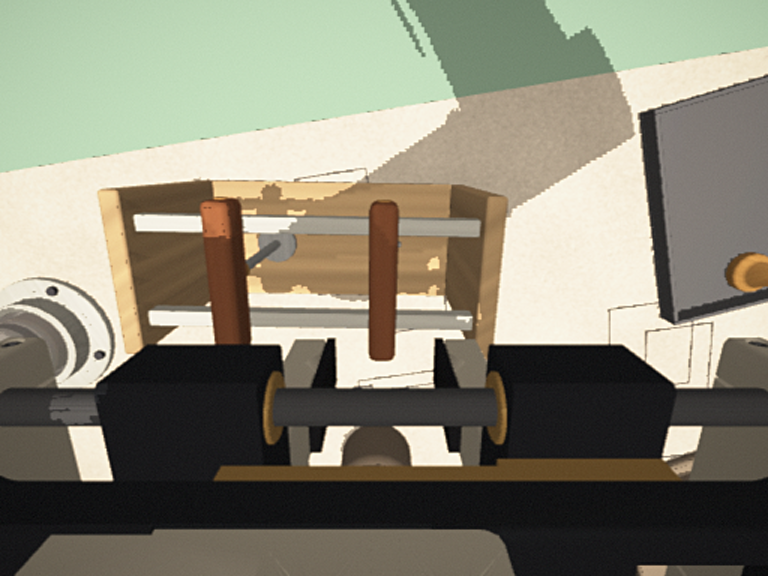

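```bash
cat > e2.py <<'E'
from h import *
import pickle; c,fr=pickle.load(open("w2.pkl","rb"))
f=fr[:,:,::-1]; im=cv2.resize(f[125:245,225:290],None,fx=6,fy=6,interpolation=cv2.INTER_CUBIC); cv2.imwrite("pics/w2c.png",im)
E
python3 e2.py
```

```text
(no output)
```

View pics/w2c.png

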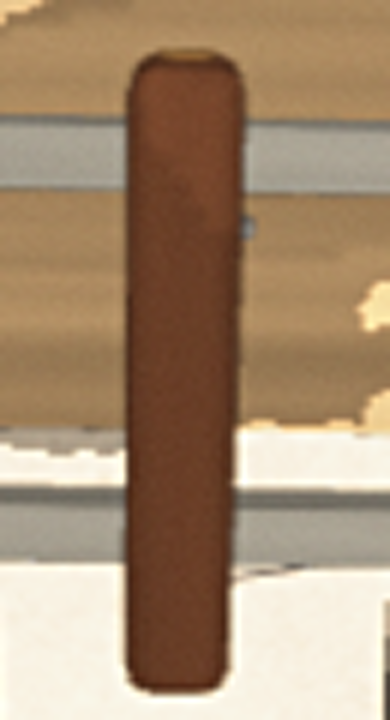

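```bash
cat > e3.py <<'E'
from h import *
import pickle; c,fr=pickle.load(open("w2.pkl","rb"))
def u(x,y): return np.array([x/6+225-.4,y/6+125-.4])
a,b=atz(c,u(186,58),.156),atz(c,u(178,683),.156); d=b-a
print(a,b,"mid",(a+b)/2,np.linalg.norm(d),"ang",np.arctan2(d[1],d[0]))
for y in (120,400,650):
  xs={120:(128,243),400:(128,236),650:(128,228)}[y]
  q=[atz(c,u(x,y),.156) for x in xs]; print((q[0]+q[1])/2,np.linalg.norm(q[0]-q[1]))
t=atz(c,u(248,228),.0267);print("tip",t)
E
python3 e3.py
```

```text
[0.43082055 0.02872277 0.156     ] [0.51959698 0.01764762 0.156     ] mid [0.47520876 0.02318519 0.156     ] 0.08946459110624108 ang -0.12411210473961205
[0.43878246 0.02776837 0.156     ] 0.01513833789239617
[0.47693223 0.02302272 0.156     ] 0.014932815307586203
[0.51438027 0.01823673 0.156     ] 0.014477643901704642
tip [0.47861705 0.03632455 0.0267    ]
```

```bash
python3 -c "
from h import *
go(.477,.0231,.149,3.0176)"
```

```text
shift mm [12.5 -2.  95.5] turn [-0.0001 -0.      0.0117] | now [0.4896 0.0237 0.2445] [-3.1415 -0.      3.0293] F [0.24 0.48 0.01] w 0.0396 t 5.2 q [ 0.45  0.06 -0.39  0.   -1.12 -2.13]
```

Emit:
step_arm(commands="6 -1 10 0 0 0.0117;6.5 -1 25 0 0 0;0 0 25 0 0 0;0 0 20 0 0 0;0 0 11 0 0 0;0 0 4.5 0 0 0;0 0 0 0 0 0;0 0 0 0 0 0")

```text
t: 6.2
eef_pos: [0.4773, 0.024, 0.1497]
ee_rot: [3.141, 0.001, 3.017]
force: [-0.6, -0.7, -0.8]
width: 0.0402
```

Emit:
step_arm(commands="0 0 0 0 0 0;0 0 0 0 0 0;0 0 0 0 0 0;0 0 0 0 0 0;0 0 0 0 0 0", jaw=10, grip_force=50)

```text
t: 6.82
eef_pos: [0.477, 0.024, 0.1492]
ee_rot: [3.141, 0.0, 3.017]
force: [-1.4, 1.0, 2.1]
width: 0.0157
```

```bash
python3 -c "
from h import *
go(.477,.0231,.149,3.0176)
p=grab_frame('scene');save(p,'s2',(205,120,325,240),5)"
```

```text
shift mm [-0.1 -0.8  0.2] turn [ 0.0001  0.0002 -0.0009] | now [0.477  0.024  0.1492] [3.1415e+00 2.0000e-04 3.0167e+00] F [-1.35  1.    2.09] w 0.0157 t 6.83 q [ 0.46  0.13 -0.55  0.   -0.89 -2.16]
```

View pics/s2.png

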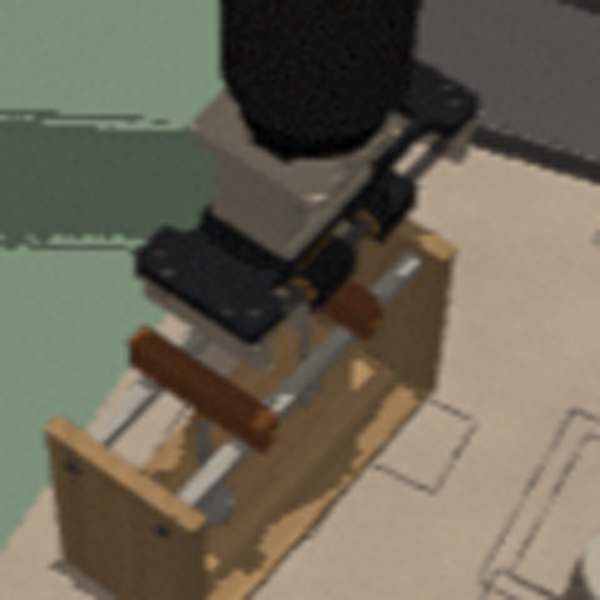

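Emit:
step_arm(commands="0 0 -3 0 0 0;0 0 -15 0 0 0;0 0 -30 0 0 0;0 0 -40 0 0 0;0 0 -40 0 0 0;0 0 -30 0 0 0;0 0 -13 0 0 0;0 0 0 0 0 0")

```text
t: 7.88
eef_pos: [0.4769, 0.024, 0.3205]
ee_rot: [3.141, 0.001, 3.017]
force: [-0.4, 0.7, -1.9]
width: 0.0158
```

```bash
python3 -c "
from h import *
go(.5335,-.3046,.32,-2.03)
d=np.array([np.cos(2.68),np.sin(2.68)]);C=np.array([.5335,-.3046])-.0065*d;print(C)
go(*C,.32,2.68-np.pi/2-np.pi)
p=grab_frame('scene');save(p,'s3',(205,100,325,220),5)"
```

```text
shift mm [-9.71e+01 -3.19e+02  3.00e-01] turn [ 2.0000e-04  1.4000e-03 -1.2366e+00] | now [0.4769 0.024  0.3205] [3.1407e+00 9.0000e-04 3.0166e+00] F [-0.39  0.72 -1.92] w 0.0158 t 7.88 q [ 0.46 -0.01 -0.29 -0.   -1.29 -2.16]
[ 0.53931974 -0.30749494]
shift mm [-1.032e+02 -3.211e+02  3.000e-01] turn [ 2.0000e-04  1.4000e-03 -1.2342e+00] | now [0.4769 0.024  0.3205] [3.1407e+00 9.0000e-04 3.0166e+00] F [-0.39  0.72 -1.92] w 0.0158 t 7.88 q [ 0.46 -0.01 -0.29 -0.   -1.29 -2.16]
```

View pics/s3.png

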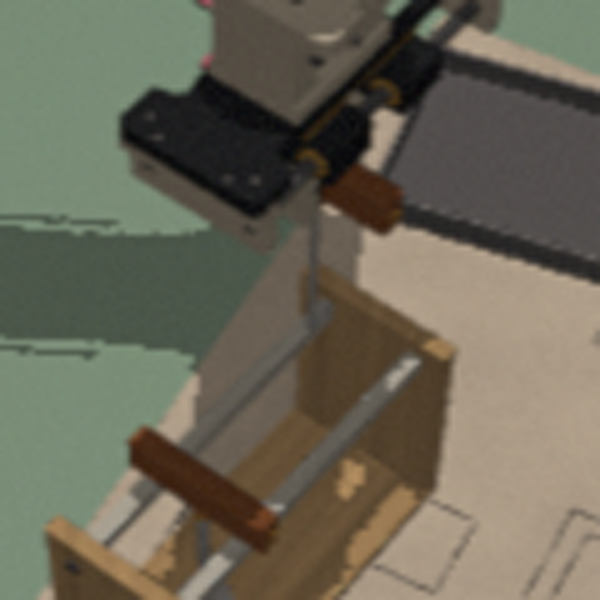

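Emit:
step_arm(commands="-8 -25 0 0 0 0;-16 -50 0 0 0 0;-16 -50 0 0 0 0;-16 -50 0 0 0 0;-16 -50 0 0 0 0;-16 -50 0 0 0 0;-11 -34 0 0 0 0;-4 -12 0 0 0 -0.054")

```text
t: 8.93
eef_pos: [0.5385, -0.3093, 0.317]
ee_rot: [3.141, -0.004, 3.069]
force: [-0.8, 0.5, -1.8]
width: 0.0155
```

Emit:
step_arm(commands="0 0 0 0 0 -0.14;0 0 0 0 0 -0.16;0 0 0 0 0 -0.18;0 0 0 0 0 -0.18;0 0 0 0 0 -0.18;0 0 0 0 0 -0.17;0 0 0 0 0 -0.12;0 0 0 0 0 -0.05")

```text
t: 9.93
eef_pos: [0.5386, -0.3071, 0.3178]
ee_rot: [3.138, -0.0, -2.03]
force: [-0.7, -0.5, -0.2]
width: 0.0155
```

Emit:
step_arm(commands="0 0 0 0 0 0;0 0 0 0 0 0")

```text
t: 10.18
eef_pos: [0.5389, -0.3073, 0.319]
ee_rot: [3.14, -0.0, -2.034]
force: [-0.6, -0.5, -1.1]
width: 0.0157
```

```bash
cat > g.py <<'E'
from h import *
import sys,pickle
n=sys.argv[1]
go(.5393,-.3075,.32,-2.0324)
st=get_state();p=grab_frame('scene');save(p,'s'+n,(150,200,300,320),5);pickle.dump((cam(p),p["frame"],st),open("s%s.pkl"%n,"wb"))
st=get_state();p=grab_frame('side');save(p,'d'+n,(240,180,390,300),5);pickle.dump((cam(p),p["frame"],st),open("d%s.pkl"%n,"wb"))
st=get_state();p=grab_frame('wrist');save(p,'w'+n);pickle.dump((cam(p,st),p["frame"],st),open("w%s.pkl"%n,"wb"))
E
python3 g.py 4
```

```text
shift mm [-0.  -0.5 -1. ] turn [ 0.0017 -0.0003 -0.0013] | now [ 0.5389 -0.3073  0.319 ] [ 3.1399e+00 -3.0000e-04 -2.0337e+00] F [-0.61 -0.53 -1.1 ] w 0.0157 t 10.18 q [-0.2   0.24 -0.01 -0.   -1.33 -0.26]
```

View pics/s4.png

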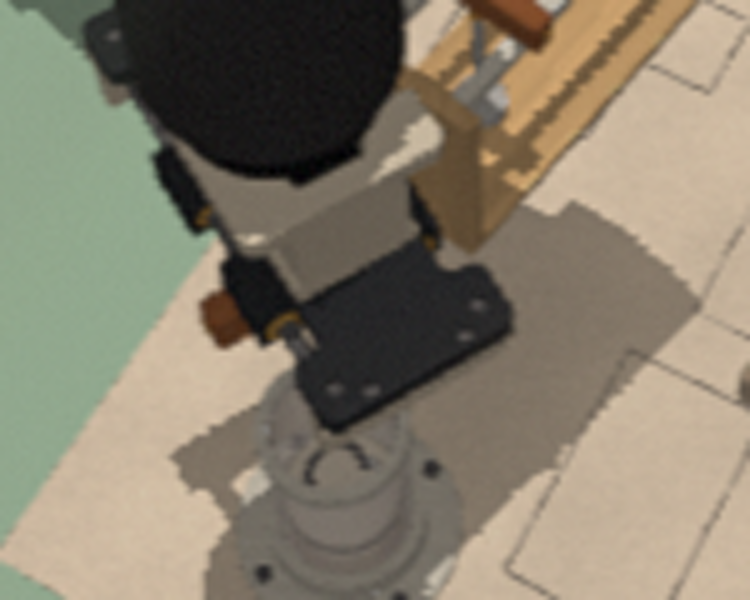

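View pics/d4.png

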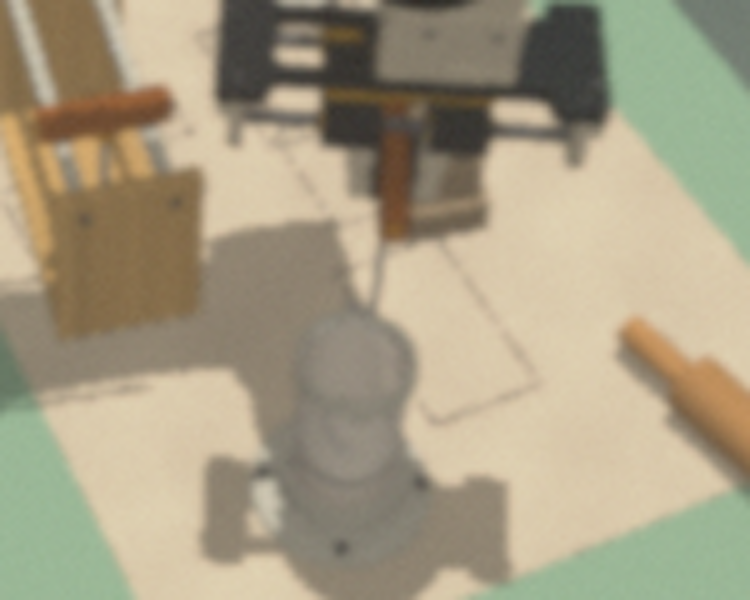

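View pics/w4.png

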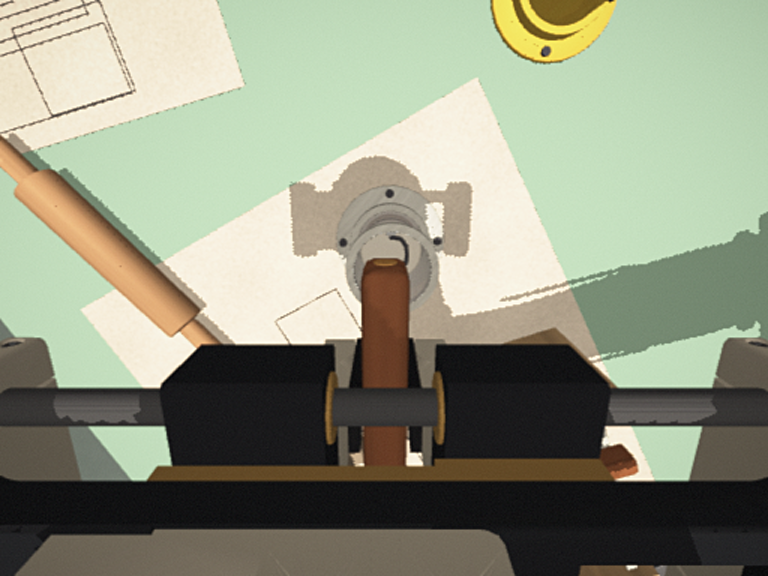

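```bash
cat > k.py <<'E'
from h import *
import pickle; c,fr,st=pickle.load(open("w4.pkl","rb"))
f=fr[:,:,::-1]; cv2.imwrite("pics/w4c.png",cv2.resize(f[115:235,205:310],None,fx=5,fy=5,interpolation=cv2.INTER_CUBIC))
R=Ro.from_euler("xyz",st["ee_rot"])
for px in [(256.7,172.5),(256.7,174),(256.7,178)]:
    X=atz(c,px,st["eef_pos"][2]+.0068); print(px,(R.inv().apply(X-st["eef_pos"])*1000).round(1))
E
python3 k.py
```

```text
(256.7, 172.5) [50.7  0.1 -6.8]
(256.7, 174) [50.   0.1 -6.8]
(256.7, 178) [48.1  0.1 -6.8]
```

View pics/w4c.png

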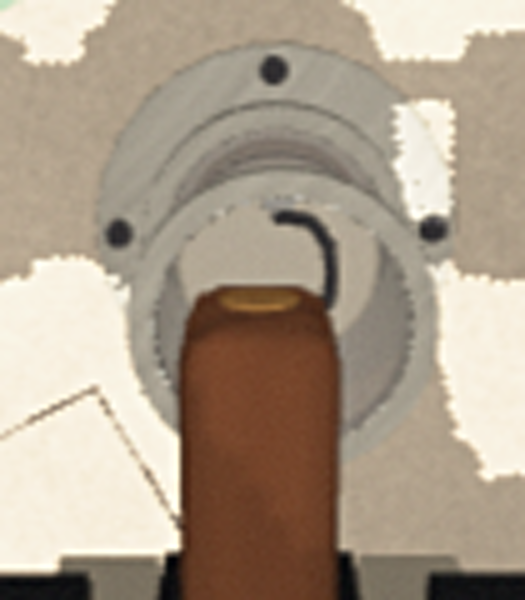

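```bash
cat >> k.py <<'E'
print()
for px,z in [((256.7,172.3),.0192),((256.7,180),-.0068),((256.7,182),-.0068)]:
    X=atz(c,px,st["eef_pos"][2]-z); print(px,(R.inv().apply(X-st["eef_pos"])*1000).round(1))
def u(x,y): return np.array([x/5+205-.4,y/5+115-.4])
# collar outer left/right, bore edges
for z,l,r,y in [(.14,128,442,300),(.14,153,414,300)]:
    a,b=atz(c,u(l,y),z),atz(c,u(r,y),z); m=(a+b)/2; print("mid",m,np.linalg.norm(a-b),"tool",(R.inv().apply(m-st["eef_pos"])*1000).round(1), "axis tool",(R.inv().apply(np.array([.5335,-.3046,.14])-st["eef_pos"])*1000).round(1))
E
python3 k.py
```

```text
(256.7, 172.5) [50.7  0.1 -6.8]
(256.7, 174) [50.   0.1 -6.8]
(256.7, 178) [48.1  0.1 -6.8]

(256.7, 172.3) [45.   0.1 19.2]
(256.7, 180) [47.1  0.1 -6.8]
(256.7, 182) [46.2  0.1 -6.8]
mid [ 0.53066747 -0.31074383  0.14      ] 0.07212230601887537 tool [  6.7   5.8 179.5] axis tool [-1.000e-01  6.000e+00  1.795e+02]
mid [ 0.53097545 -0.31089722  0.14      ] 0.059948844848426976 tool [  6.7   5.4 179.5] axis tool [-1.000e-01  6.000e+00  1.795e+02]
```

Emit:
step_arm(commands="0 0 8 0 0 0;0 0 18 0 0 0;0 0 22 0 0 0;0 0 22 0 0 0;0 0 20 0 0 0;0 0 14 0 0 0;0 0 7 0 0 0;0 0 1 0 0 0")

```text
t: 11.32
eef_pos: [0.5391, -0.3075, 0.2079]
ee_rot: [3.141, -0.0, -2.032]
force: [0.0, 0.7, -0.4]
width: 0.0158
```

Emit:
step_arm(commands="0 0 0 0 0 0;0 0 0 0 0 0")

```text
t: 11.58
eef_pos: [0.5394, -0.3075, 0.2088]
ee_rot: [-3.14, 0.0, -2.032]
force: [1.2, 0.5, -2.2]
width: 0.0156
```

```bash
sed -i 's/,.32,-2.0324/,.20,-2.0324/' g.py; python3 g.py 5; python3 -c "
from h import *
for i in range(3):
    s=get_state();print(s['force'].round(2),s['eef_pos'].round(4))"
```

```text
shift mm [0.  0.2 8.8] turn [-0.0012  0.0002 -0.    ] | now [ 0.5394 -0.3075  0.2088] [-3.1404e+00  2.0000e-04 -2.0324e+00] F [ 1.15  0.52 -2.23] w 0.0156 t 11.57 q [-0.2   0.3  -0.17  0.   -1.1  -0.26]
[-1.01 -0.35 -1.35] [ 0.5393 -0.3075  0.2085]
[-1.01 -0.35 -1.35] [ 0.5393 -0.3075  0.2085]
[-1.01 -0.35 -1.35] [ 0.5393 -0.3075  0.2085]
```

View pics/s5.png

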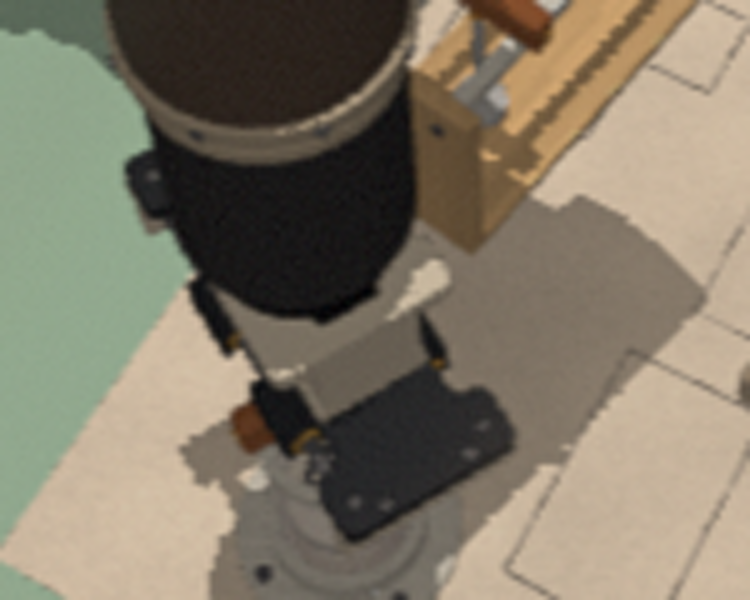

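Emit:
step_arm(commands="0 0 3 0 0 0;0 0 2 0 0 0;0 0 1 0 0 0;0 0 0 0 0 0")

```text
t: 12.22
eef_pos: [0.5391, -0.3074, 0.2019]
ee_rot: [3.141, -0.0, -2.033]
force: [0.4, -0.2, -1.9]
width: 0.0155
```

Emit:
step_arm(commands="0 0 1 0 0 0;0 0 1 0 0 0;0 0 0 0 0 0")

```text
t: 12.6
eef_pos: [0.5391, -0.3074, 0.1999]
ee_rot: [3.141, -0.0, -2.032]
force: [0.7, -0.2, -1.4]
width: 0.0154
```

Emit:
step_arm(commands="0 0 1 0 0 0;0 0 0 0 0 0")

```text
t: 12.85
eef_pos: [0.5391, -0.3074, 0.199]
ee_rot: [3.141, -0.0, -2.032]
force: [-0.7, 0.2, -1.1]
width: 0.0155
```

Emit:
step_arm(commands="0 0 1 0 0 0;0 0 0 0 0 0")

```text
t: 13.1
eef_pos: [0.5391, -0.3074, 0.198]
ee_rot: [3.141, -0.0, -2.033]
force: [-0.7, 0.3, -0.6]
width: 0.0159
```

Emit:
step_arm(commands="0 0 0.7 0 0 0;0 0 0 0 0 0")

```text
t: 13.35
eef_pos: [0.5391, -0.3074, 0.1973]
ee_rot: [3.141, -0.0, -2.033]
force: [0.1, 0.1, -2.5]
width: 0.0155
```

Emit:
step_arm(commands="0 0 0.7 0 0 0;0 0 0 0 0 0")

```text
t: 13.6
eef_pos: [0.5392, -0.3074, 0.1967]
ee_rot: [-3.141, -0.0, -2.032]
force: [-0.0, -0.6, -1.3]
width: 0.0157
```

Emit:
step_arm(commands="0 0 0.7 0 0 0;0 0 0 0 0 0")

```text
t: 13.85
eef_pos: [0.5393, -0.3076, 0.1966]
ee_rot: [-3.141, -0.0, -2.032]
force: [-0.7, 0.9, 3.9]
width: 0.0156
```

Emit:
step_arm(commands="0 0 -1.8 0 0 0;0 0 0 0 0 0")

```text
t: 14.1
eef_pos: [0.539, -0.3074, 0.1975]
ee_rot: [3.141, 0.0, -2.033]
force: [-0.6, -0.2, -1.5]
width: 0.0159
```

Emit:
step_arm(commands="0 2 0 0 0 0;0 2 0 0 0 0;0 0 0 0 0 0")

```text
t: 14.48
eef_pos: [0.5354, -0.3056, 0.1977]
ee_rot: [3.141, 0.0, -2.033]
force: [0.5, 0.3, -1.5]
width: 0.0157
```

Emit:
step_arm(commands="0 2 0 0 0 0;0 2 0 0 0 0;0 0 0 0 0 0")

```text
t: 14.85
eef_pos: [0.5319, -0.3038, 0.1978]
ee_rot: [-3.142, 0.0, -2.032]
force: [-0.2, -0.8, -1.4]
width: 0.0157
```

Emit:
step_arm(commands="0 2 0 0 0 0;0 2 0 0 0 0;0 0 0 0 0 0")

```text
t: 15.22
eef_pos: [0.5282, -0.302, 0.1978]
ee_rot: [-3.142, 0.0, -2.032]
force: [-0.3, -0.6, -1.2]
width: 0.0154
```

Emit:
step_arm(commands="0 2 0 0 0 0;0 0 0 0 0 0")

```text
t: 15.48
eef_pos: [0.5265, -0.3011, 0.1978]
ee_rot: [-3.142, 0.0, -2.033]
force: [0.0, -0.2, -1.7]
width: 0.0157
```

Emit:
step_arm(commands="0 0 -3 0 0 0;0 0 -4 0 0 0;0 0 -2 0 0 0;0 -1.8 -1.7 0 0 0;0 -1.9 -1.6 0 0 0;0 -2.5 -1.3 0 0 0;0 -2.6 -1.2 0 0 0;0 0 0 0 0 0")

```text
t: 16.48
eef_pos: [0.5347, -0.3052, 0.2125]
ee_rot: [-3.142, -0.0, -2.033]
force: [0.0, 0.9, -1.2]
width: 0.0156
```

Emit:
step_arm(commands="0 -2.8 -0.6 0 0 0;0 -2.8 -0.3 0 0 0;0 0 0 0 0 0")

```text
t: 16.85
eef_pos: [0.5397, -0.3077, 0.2134]
ee_rot: [3.142, -0.0, -2.033]
force: [-0.5, -0.0, -1.5]
width: 0.0154
```

```bash
python3 g.py 6
```

```text
shift mm [-0.   0.4 13.4] turn [ 0.     -0.     -0.0001] | now [ 0.5397 -0.3077  0.2134] [ 3.1416 -0.     -2.0325] F [-0.53 -0.02 -1.51] w 0.0154 t 16.85 q [-0.2   0.3  -0.17  0.   -1.11 -0.26]
```

View pics/d6.png

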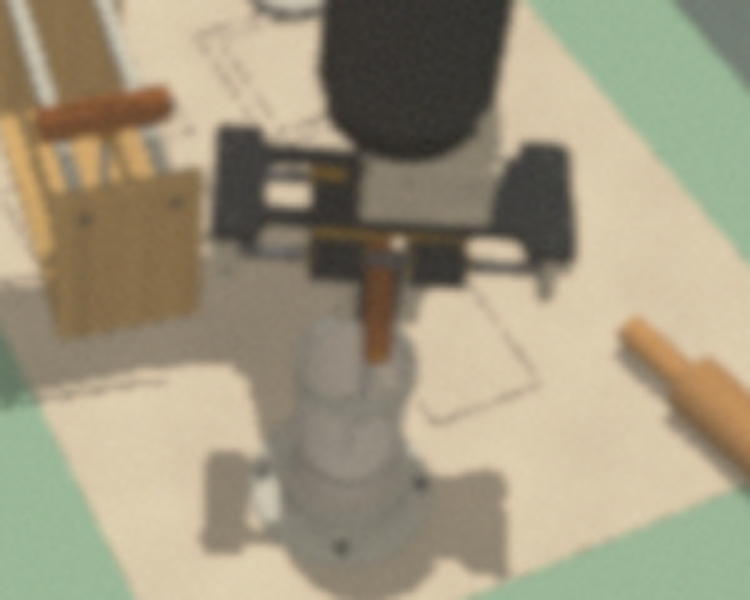

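View pics/w6.png

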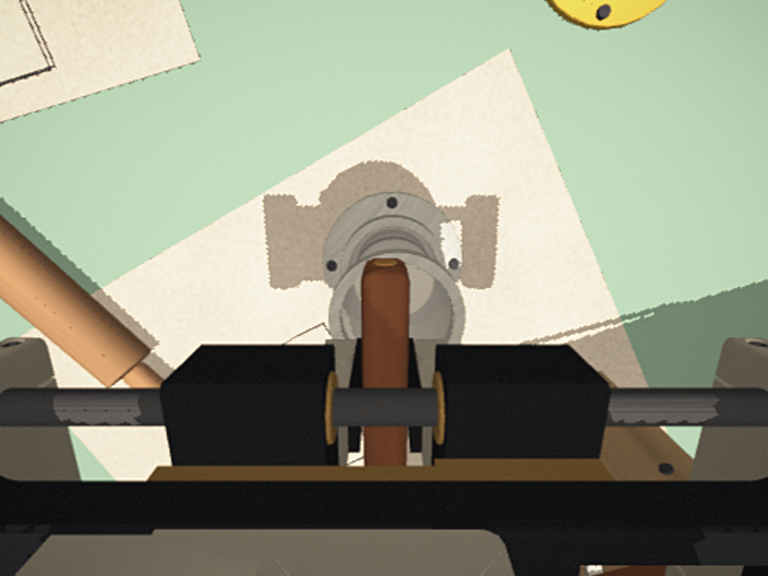

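Emit:
step_arm(commands="0 0 -1 0 0 0;0 0 -1 0 0 0;0 0 -1 0 0 0;0 0 0 0 0 0")

```text
t: 17.5
eef_pos: [0.539, -0.3073, 0.2157]
ee_rot: [3.14, -0.0, -2.033]
force: [0.1, 0.7, -10.0]
width: 0.0155
```

Emit:
step_arm(commands="0 0 -2 0 0 0;0 0 -3 0 0 0;0 0 -3 0 0 0;0 0 -3 0 0 0")

```text
t: 18.0
eef_pos: [0.5395, -0.3076, 0.2276]
ee_rot: [3.142, 0.0, -2.033]
force: [0.1, -0.8, -11.9]
width: 0.0157
```

Emit:
step_arm(commands="0 0 -5 0 0 0;0 0 -5 0 0 0;0 0 -5 0 0 0;0 0 -5 0 0 0;0 0 -5 0 0 0;0 0 -5 0 0 0;0 0 -5 0 0 0;0 0 -5 0 0 0")

```text
t: 19.0
eef_pos: [0.5395, -0.3076, 0.2678]
ee_rot: [3.142, 0.0, -2.033]
force: [-0.4, -0.2, -13.7]
width: 0.0154
```

Emit:
step_arm(commands="0 0 -4 0 0 0;0 0 -4 0 0 0;0 0 -4 0 0 0;0 0 -4 0 0 0;0 0 -3 0 0 0;0 0 -3 0 0 0;0 0 -3 0 0 0;0 0 -2 0 0 0")

```text
t: 20.0
eef_pos: [0.5395, -0.3076, 0.2947]
ee_rot: [-3.141, 0.0, -2.033]
force: [0.2, -0.3, -11.6]
width: 0.0156
```

Emit:
step_arm(commands="0 0 -2 0 0 0;0 0 -2 0 0 0;0 0 -2 0 0 0;0 0 -2 0 0 0;0 0 -2 0 0 0;0 0 -2 0 0 0;0 0 -2 0 0 0;0 0 -2 0 0 0")

```text
t: 21.0
eef_pos: [0.5397, -0.3077, 0.3112]
ee_rot: [-3.14, -0.0, -2.032]
force: [0.1, 0.9, -3.6]
width: 0.0154
```

Emit:
step_arm(commands="0 0 -3 0 0 0;0 0 -3 0 0 0;0 0 -4 0 0 0;0 0 -4 0 0 0;0 0 -4 0 0 0;0 0 -4 0 0 0;0 0 -3 0 0 0;0 0 0 0 0 0")

```text
t: 22.0
eef_pos: [0.5396, -0.3076, 0.3357]
ee_rot: [-3.141, 0.0, -2.032]
force: [-0.1, 0.9, -2.8]
width: 0.0158
```

```bash
python3 g.py 7
```

```text
shift mm [  0.    0.4 135.7] turn [-0.0004  0.0001 -0.0001] | now [ 0.5396 -0.3076  0.3357] [-3.1412e+00  1.0000e-04 -2.0325e+00] F [-0.13  0.87 -2.81] w 0.0158 t 22.0 q [-0.2   0.23  0.02  0.   -1.36 -0.26]
```

View pics/d7.png

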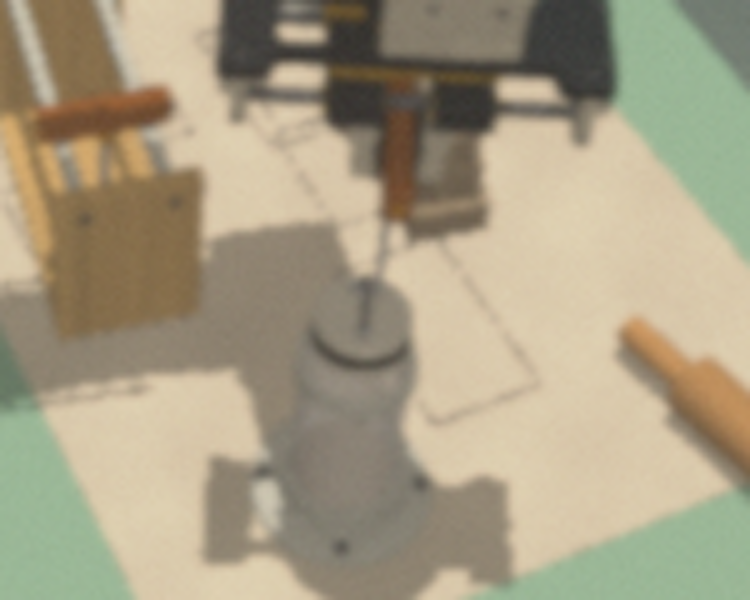

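View pics/s7.png

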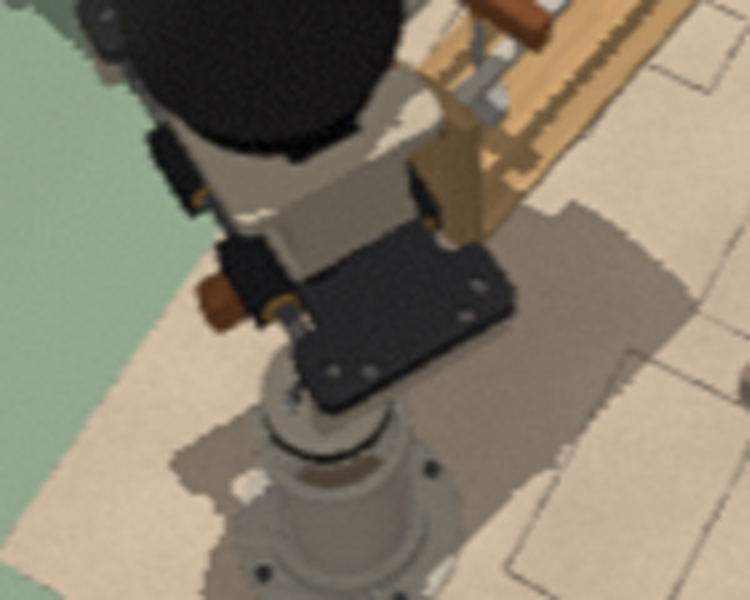

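Emit:
step_arm(commands="0 0 -3 0 0 0;0 0 -8 0 0 0;0 0 -12 0 0 0;0 0 -12 0 0 0;0 0 -12 0 0 0;0 0 -8 0 0 0;0 0 -3 0 0 0;0 0 0 0 0 0")

```text
t: 23.15
eef_pos: [0.5395, -0.3076, 0.3934]
ee_rot: [3.141, 0.0, -2.033]
force: [0.0, -0.4, -3.2]
width: 0.016
```

```bash
python3 -c "
from h import *
go(.4572,.3171,.39,-2.0324)"
```

```text
shift mm [-522.6  352.     3.5] turn [ 0.0001  0.0001 -0.0001] | now [ 0.5395 -0.3076  0.3934] [ 3.1415e+00  1.0000e-04 -2.0325e+00] F [ 0.03 -0.38 -3.22] w 0.016 t 23.15 q [-0.2   0.22  0.13 -0.   -1.48 -0.26]
```

Emit:
step_arm(commands="-3.3 2.2 0 0 0 0;-8.3 5.6 0 0 0 0;-13.3 8.9 0 0 0 0;-18.2 12.3 0 0 0 0;-23.2 15.6 0 0 0 0;-28.2 19 0 0 0 0;-29.9 20.1 0 0 0 0;-29.9 20.1 0 0 0 0")

```text
t: 24.15
eef_pos: [0.5145, -0.121, 0.3938]
ee_rot: [-3.141, 0.001, -2.032]
force: [-0.6, -0.3, -3.3]
width: 0.0155
```

Emit:
step_arm(commands="-29.9 20.1 0 0 0 0;-29.9 20.1 0 0 0 0;-29.9 20.1 0 0 0 0;-29.9 20.1 0 0 0 0;-29.9 20.1 0 0 0 0;-29.9 20.1 0 0 0 0;-29.9 20.1 0 0 0 0;-29.9 20.1 0 0 0 0")

```text
t: 25.15
eef_pos: [0.4765, 0.1643, 0.3939]
ee_rot: [-3.141, 0.001, -2.032]
force: [0.7, 0.4, -2.3]
width: 0.0162
```

Emit:
step_arm(commands="-29.9 20.1 0 0 0 0;-28.2 19 0 0 0 0;-23.2 15.6 0 0 0 0;-18.2 12.3 0 0 0 0;-13.3 8.9 0 0 0 0;-8.3 5.6 0 0 0 0;-5 3.4 0 0 0 0;-3.3 2.2 0 0 0 0")

```text
t: 26.15
eef_pos: [0.4576, 0.3171, 0.3935]
ee_rot: [-3.142, -0.0, -2.033]
force: [-0.3, -0.3, -3.3]
width: 0.0156
```

Emit:
step_arm(commands="0 0 0 0 0 0;0 0 0 0 0 0;0 0 0 0 0 0;0 0 0 0 0 0")

```text
t: 26.65
eef_pos: [0.4576, 0.3171, 0.3935]
ee_rot: [-3.142, 0.0, -2.033]
force: [0.5, 0.2, -3.4]
width: 0.0156
```

```bash
python3 -c "
from h import *
go(.4572,.3171,.1805,-2.0324)
p=grab_frame('scene');save(p,'s8',(250,50,370,170),5)
st=get_state();p=grab_frame('wrist');save(p,'w8',None,1.2)
p=grab_frame('side');save(p,'d8',(120,90,270,210),5)
"
```

```text
shift mm [1.00e-01 4.00e-01 2.13e+02] turn [-0.      0.0001 -0.0004] | now [0.4576 0.3171 0.3935] [-3.1416e+00  1.0000e-04 -2.0328e+00] F [ 0.54  0.21 -3.35] w 0.0156 t 26.65 q [ 0.96  0.1  -0.01 -0.   -1.46 -1.42]
```

View pics/s8.png

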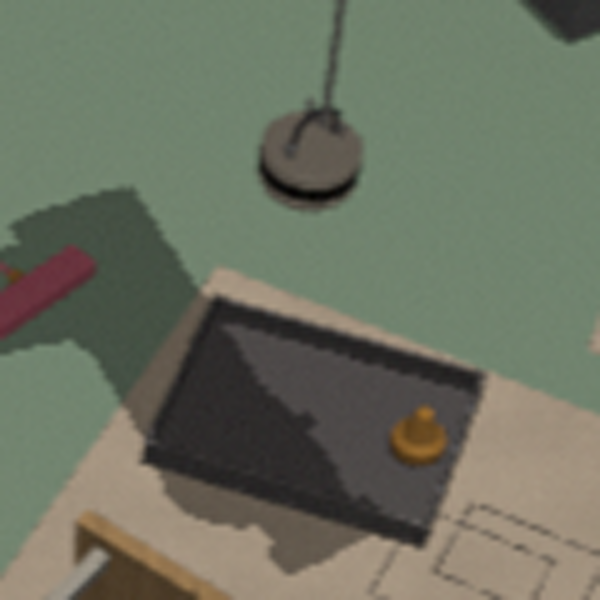

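View pics/w8.png

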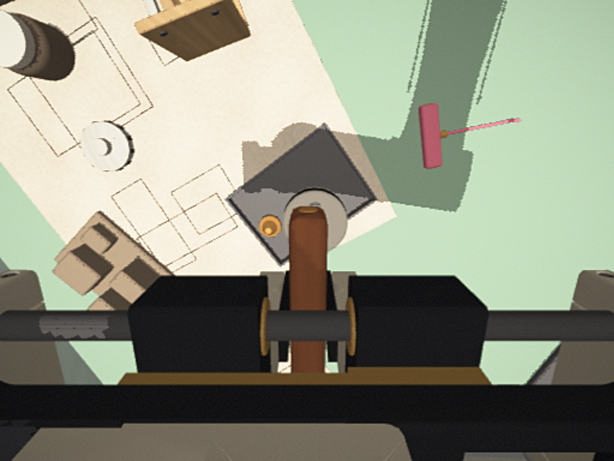

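View pics/d8.png

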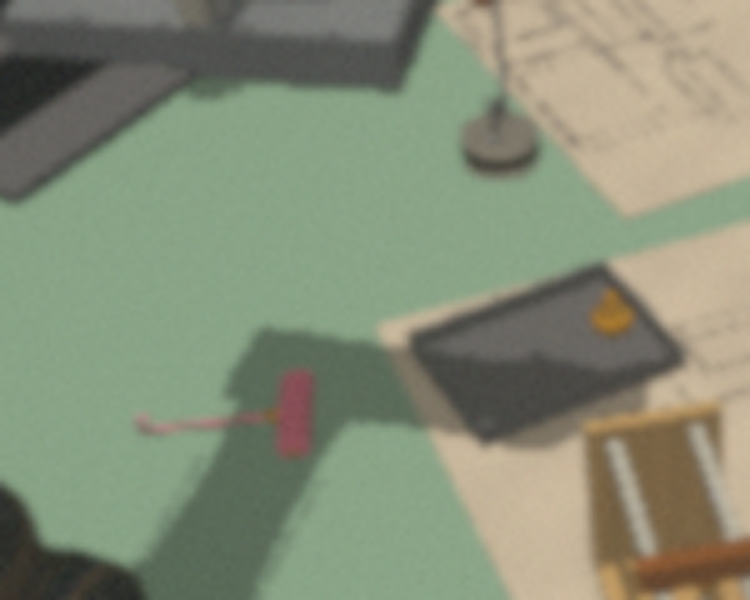

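Emit:
step_arm(commands="0 0 5 0 0 0;0 0 15 0 0 0;0 0 25 0 0 0;0 0 30 0 0 0;0 0 30 0 0 0;0 0 30 0 0 0;0 0 26 0 0 0;0 0 18 0 0 0")

```text
t: 27.8
eef_pos: [0.4568, 0.3164, 0.212]
ee_rot: [3.141, -0.002, -2.033]
force: [0.2, 0.3, -4.2]
width: 0.0158
```

Emit:
step_arm(commands="0 0 10 0 0 0;0 0 6 0 0 0;0 0 5 0 0 0;0 0 3 0 0 0;0 0 2 0 0 0;0 0 0 0 0 0;0 0 0 0 0 0")

```text
t: 28.68
eef_pos: [0.4577, 0.3173, 0.1887]
ee_rot: [-3.141, 0.0, -2.032]
force: [-0.3, 0.2, -2.9]
width: 0.0159
```

```bash
cat > m.py <<'E'
from h import *
import sys
n=sys.argv[1]
go(.4572,.3171,.1805,-2.0324)
p=grab_frame('scene');save(p,'s'+n,(265,90,365,170),7)
p=grab_frame('side');save(p,'d'+n,(190,120,290,190),7)
E
python3 m.py 9
```

```text
shift mm [0.4 0.3 8.2] turn [-0.0002  0.0004  0.    ] | now [0.4577 0.3173 0.1887] [-3.1414e+00  4.0000e-04 -2.0324e+00] F [-0.27  0.24 -2.92] w 0.0159 t 28.68 q [ 0.96  0.22 -0.34  0.   -1.01 -1.42]
```

View pics/s9.png

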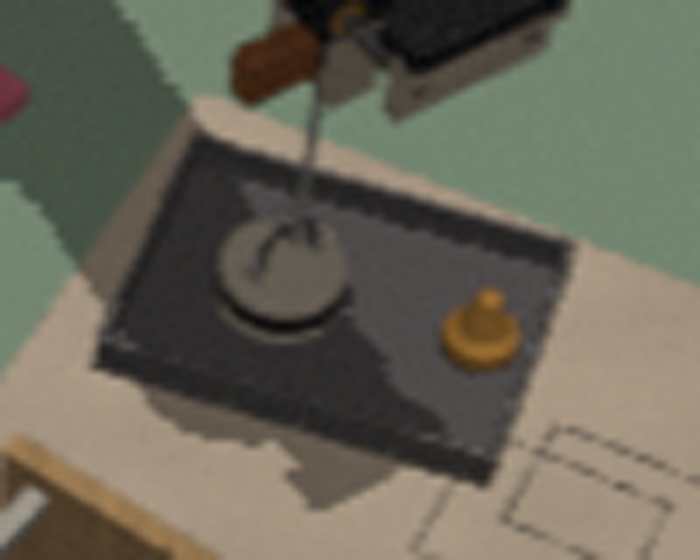

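View pics/d9.png

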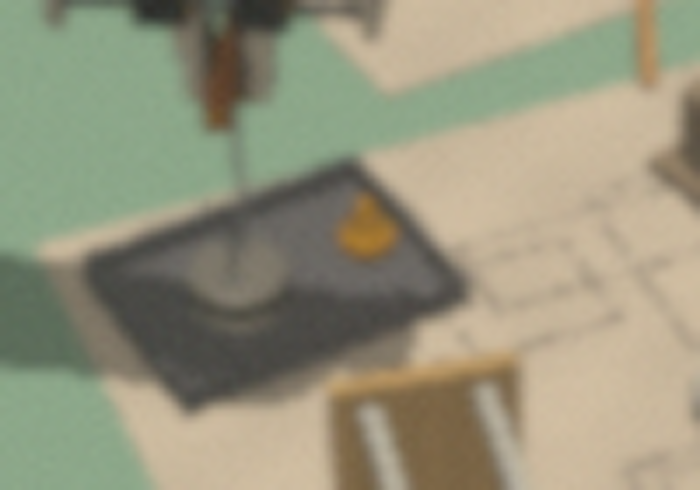

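Emit:
step_arm(commands="0 0 2 0 0 0;0 0 2 0 0 0;0 0 1 0 0 0;0 0 1 0 0 0;0 0 0.5 0 0 0;0 0 0 0 0 0;0 0 0 0 0 0")

```text
t: 29.65
eef_pos: [0.4576, 0.3172, 0.182]
ee_rot: [-3.142, 0.0, -2.032]
force: [0.4, -0.5, -3.7]
width: 0.0155
```

Emit:
step_arm(commands="0 0 0.5 0 0 0;0 0 0.5 0 0 0;0 0 0.5 0 0 0;0 0 0 0 0 0")

```text
t: 30.15
eef_pos: [0.4577, 0.3173, 0.1806]
ee_rot: [-3.141, 0.0, -2.032]
force: [0.7, -0.2, -0.8]
width: 0.0157
```

Emit:
step_arm(commands="0 0 0.5 0 0 0;0 0 0.5 0 0 0;0 0 0 0 0 0")

```text
t: 30.52
eef_pos: [0.4575, 0.3173, 0.1794]
ee_rot: [-3.142, 0.0, -2.032]
force: [-0.5, 0.3, -1.9]
width: 0.0158
```

```bash
python3 m.py 10
```

```text
shift mm [ 0.3  0.2 -1.1] turn [-0.      0.     -0.0001] | now [0.4575 0.3173 0.1794] [-3.1416  0.     -2.0325] F [-0.51  0.27 -1.94] w 0.0158 t 30.52 q [ 0.96  0.22 -0.35  0.   -0.99 -1.42]
```

View pics/s10.png

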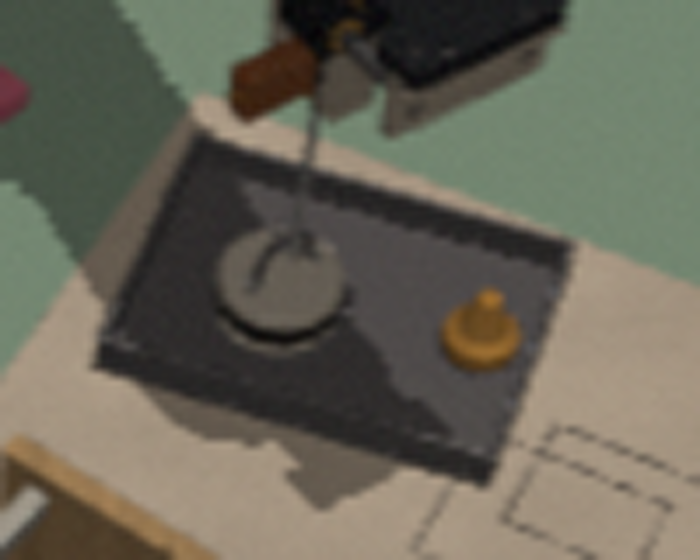

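Emit:
step_arm(commands="0 2 0 0 0 0;0 2 0 0 0 0;0 2 0.3 0 0 0;0 2.1 1.1 0 0 0;0 2.1 1.1 0 0 0;0 1.9 1.7 0 0 0;0 1.9 1.7 0 0 0;0 0 0 0 0 0")

```text
t: 31.62
eef_pos: [0.4449, 0.3234, 0.1734]
ee_rot: [3.142, -0.0, -2.032]
force: [0.9, -0.6, -1.8]
width: 0.0157
```

```bash
python3 m.py 11
```

```text
shift mm [  0.2 -13.9  -7.1] turn [ 0.0001 -0.0002  0.    ] | now [0.4449 0.3234 0.1734] [ 3.1415e+00 -2.0000e-04 -2.0324e+00] F [ 0.94 -0.64 -1.76] w 0.0157 t 31.62 q [ 0.98  0.22 -0.37 -0.   -0.98 -1.45]
```

View pics/s11.png

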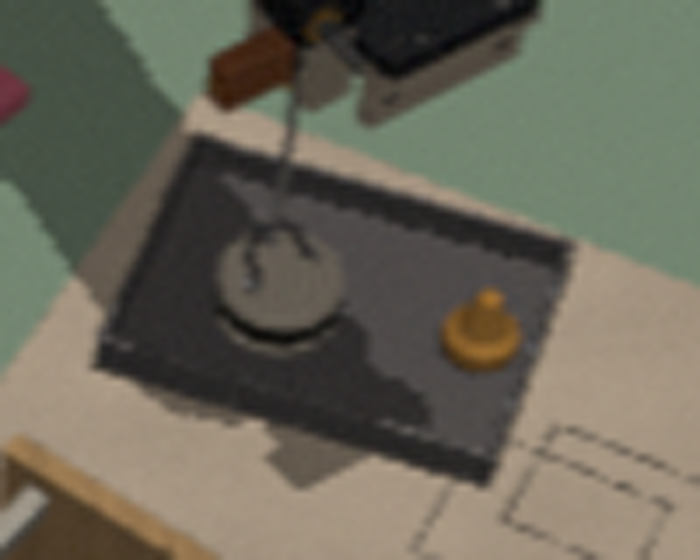

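Emit:
step_arm(commands="0 0.5 2 0 0 0;0 0 3 0 0 0;0 0 2 0 0 0;0 0 1 0 0 0;0 0 0 0 0 0")

```text
t: 32.35
eef_pos: [0.4446, 0.3236, 0.1654]
ee_rot: [3.142, -0.0, -2.033]
force: [-0.1, -0.1, -0.7]
width: 0.0157
```

```bash
python3 m.py 12
```

```text
shift mm [  0.2 -14.2 -15.1] turn [ 0.     -0.0002 -0.0001] | now [0.4446 0.3236 0.1654] [ 3.1416e+00 -2.0000e-04 -2.0325e+00] F [-0.07 -0.06 -0.66] w 0.0157 t 32.35 q [ 0.99  0.23 -0.38  0.   -0.96 -1.45]
```

View pics/s12.png

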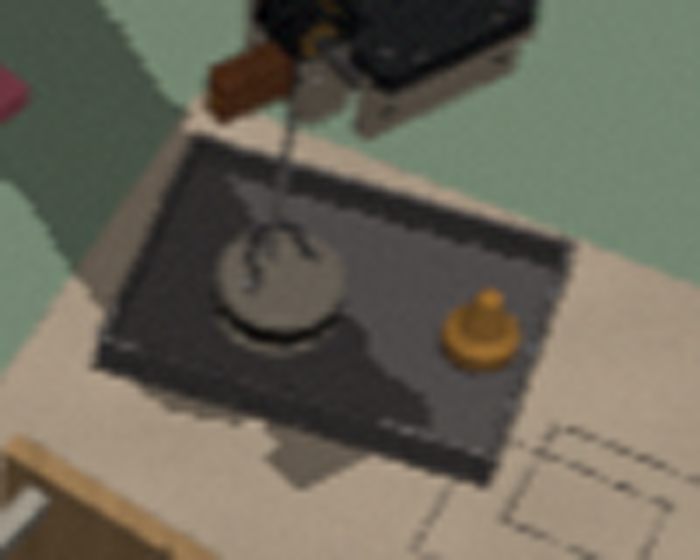

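Emit:
step_arm(commands="0 -2 0 0 0 0;0 -2 0 0 0 0;0 0 0 0 0 0")

```text
t: 32.83
eef_pos: [0.4483, 0.3218, 0.1656]
ee_rot: [-3.142, 0.0, -2.033]
force: [0.3, -0.7, -0.8]
width: 0.015
```

Emit:
step_arm(commands="0 -2 0 0 0 0;0 -2 0 0 0 0;0 0 0 0 0 0")

```text
t: 33.2
eef_pos: [0.4518, 0.3201, 0.1656]
ee_rot: [3.142, 0.0, -2.033]
force: [0.7, 1.1, -2.1]
width: 0.016
```

Emit:
step_arm(commands="0 -2 0 0 0 0;0 -2 0 0 0 0;0 -2 0 0 0 0;0 0 0 0 0 0")

```text
t: 33.7
eef_pos: [0.4572, 0.3173, 0.1655]
ee_rot: [3.142, -0.0, -2.033]
force: [0.0, -0.5, -1.2]
width: 0.0159
```

```bash
python3 m.py 13
```

```text
shift mm [  0.2  -0.1 -15. ] turn [ 0.     -0.0001 -0.0003] | now [0.4572 0.3173 0.1655] [ 3.1416e+00 -1.0000e-04 -2.0327e+00] F [ 0.04 -0.5  -1.24] w 0.0159 t 33.7 q [ 0.96  0.24 -0.37 -0.   -0.96 -1.42]
```

View pics/s13.png

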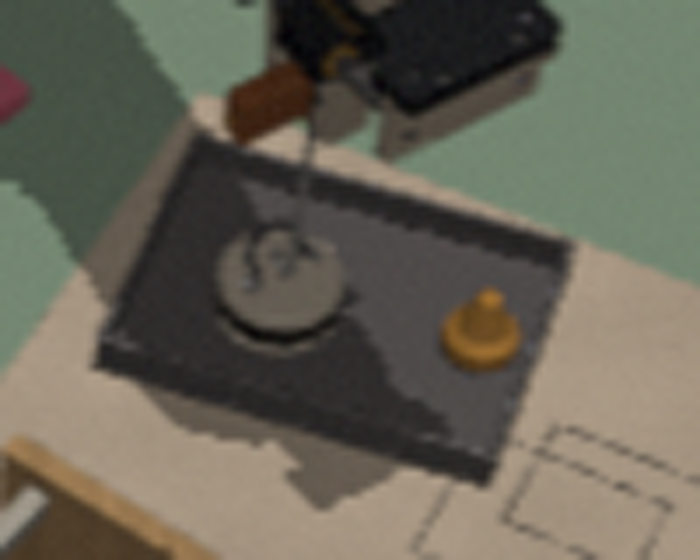

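Emit:
step_arm(commands="0 0 -2 0 0 0;0 0 -3 0 0 0;0 0 -4 0 0 0;0 0 -5 0 0 0;0 0 -5 0 0 0;0 0 0 0 0 0")

```text
t: 34.55
eef_pos: [0.4573, 0.3177, 0.1851]
ee_rot: [-3.141, 0.001, -2.032]
force: [0.9, -1.2, -1.5]
width: 0.0156
```

```bash
python3 m.py 14
```

```text
shift mm [ 0.6 -0.2  4.6] turn [-0.0002  0.001  -0.    ] | now [0.4573 0.3177 0.1851] [-3.1414e+00  1.0000e-03 -2.0324e+00] F [ 0.87 -1.19 -1.49] w 0.0156 t 34.55 q [ 0.96  0.22 -0.35  0.   -1.01 -1.42]
```

View pics/s14.png

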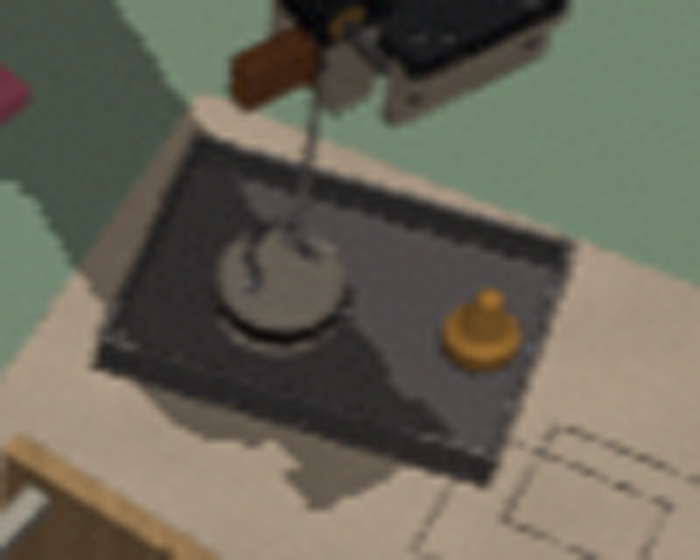

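Emit:
step_arm(commands="0 0 -6 0 0 0;0 0 -14 0 0 0;0 0 -25 0 0 0;0 0 -30 0 0 0;0 0 -30 0 0 0;0 0 -20 0 0 0;0 0 -10 0 0 0;0 0 0 0 0 0")

```text
t: 35.65
eef_pos: [0.4572, 0.3176, 0.3203]
ee_rot: [-3.141, 0.001, -2.033]
force: [0.3, 1.1, -1.7]
width: 0.0153
```

```bash
python3 m.py 15;python3 -c "
from h import *
go(.477,.024,.32,3.0167)"
```

```text
shift mm [  0.6  -0.2 139.8] turn [-0.0002  0.0014 -0.0001] | now [0.4572 0.3176 0.3203] [-3.1414e+00  1.4000e-03 -2.0325e+00] F [ 0.29  1.12 -1.68] w 0.0153 t 35.65 q [ 0.96  0.12 -0.14 -0.   -1.3  -1.42]
shift mm [ 253.5 -148.8   -1. ] turn [-1.0000e-04 -1.2000e-03  1.2339e+00] | now [0.4568 0.3172 0.3188] [ 3.1410e+00 -1.0000e-03 -2.0326e+00] F [-0.29  0.12 -1.27] w 0.0155 t 35.75 q [ 0.96  0.13 -0.14 -0.   -1.3  -1.42]
```

View pics/s15.png

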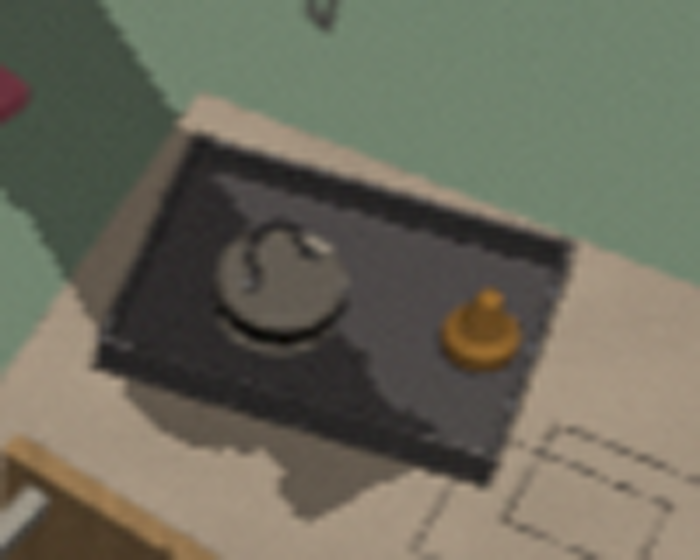

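Piston stands upright in the tray around (280,280) of the crop and the hook is free. Back to the rack.

Emit:
step_arm(commands="17 -10 0 0 0 0;34 -20 0 0 0 0;43 -25 0 0 0 0;43 -25 0 0 0 0;43 -25 0 0 0 0;38 -23 0 0 0 0;24 -14 0 0 0 0;11 -7 0 0 0 0.05")

```text
t: 36.75
eef_pos: [0.4771, 0.0225, 0.3191]
ee_rot: [3.141, -0.001, -2.086]
force: [-0.7, 0.1, -1.9]
width: 0.0157
```

Emit:
step_arm(commands="0 0 0 0 0 0.14;0 0 0 0 0 0.17;0 0 0 0 0 0.18;0 0 0 0 0 0.18;0 0 0 0 0 0.18;0 0 0 0 0 0.17;0 0 0 0 0 0.12;0 0 0 0 0 0.044")

```text
t: 37.75
eef_pos: [0.4775, 0.0246, 0.3191]
ee_rot: [-3.141, -0.001, 3.013]
force: [0.9, 0.0, -0.6]
width: 0.0157
```

Emit:
step_arm(commands="0 0 0 0 0 0;0 0 0 0 0 0")

```text
t: 38.0
eef_pos: [0.4777, 0.0246, 0.3194]
ee_rot: [-3.141, -0.0, 3.017]
force: [-0.8, 0.5, -0.2]
width: 0.0156
```

```bash
python3 -c "
from h import *
go(.477,.0238,.15,3.0167)
p=grab_frame('scene');save(p,'s16',(205,100,325,220),5)"
```

```text
shift mm [  0.5  -0.8 169.4] turn [-0.0001 -0.0003  0.0005] | now [0.4777 0.0246 0.3194] [-3.1415e+00 -3.0000e-04  3.0172e+00] F [-0.8   0.48 -0.21] w 0.0156 t 38.0 q [ 0.46 -0.01 -0.29 -0.   -1.29 -2.16]
```

View pics/s16.png

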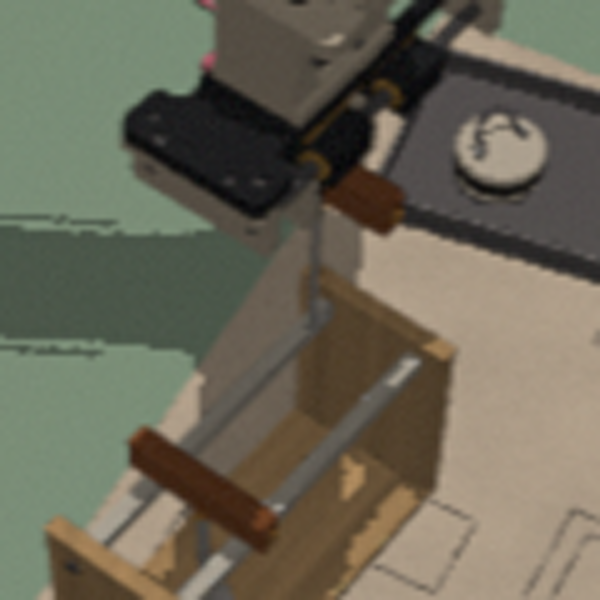

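Lower to just above the rails, then settle.

Emit:
step_arm(commands="0.5 -0.8 6 0 0 0;0 0 16 0 0 0;0 0 28 0 0 0;0 0 34 0 0 0;0 0 34 0 0 0;0 0 26 0 0 0;0 0 14 0 0 0;0 0 8 0 0 0")

```text
t: 39.05
eef_pos: [0.477, 0.0237, 0.1528]
ee_rot: [-3.141, -0.001, 3.017]
force: [-0.7, 0.4, -0.0]
width: 0.0159
```

Emit:
step_arm(commands="0 0 2 0 0 0;0 0 0.7 0 0 0;0 0 0 0 0 0;0 0 0 0 0 0")

```text
t: 39.55
eef_pos: [0.4774, 0.0239, 0.1513]
ee_rot: [3.141, 0.001, 3.017]
force: [0.6, 0.1, -0.9]
width: 0.0157
```

Emit:
step_arm(commands="0 0 1 0 0 0;0 0 0.5 0 0 0;0 0 0 0 0 0")

```text
t: 39.92
eef_pos: [0.4772, 0.0238, 0.1493]
ee_rot: [-3.142, -0.0, 3.017]
force: [0.7, 0.8, -1.4]
width: 0.0156
```

Emit:
step_arm(commands="0 0 0.6 0 0 0;0 0 0 0 0 0;0 0 0 0 0 0")

```text
t: 40.3
eef_pos: [0.4772, 0.0238, 0.1492]
ee_rot: [3.142, 0.0, 3.017]
force: [-3.6, 0.7, 5.6]
width: 0.0157
```

Emit:
step_arm(commands="0 0 -0.5 0 0 0;0 0 0 0 0 0")

```text
t: 40.55
eef_pos: [0.4773, 0.0239, 0.1492]
ee_rot: [3.142, 0.0, 3.017]
force: [-0.6, 0.2, 0.2]
width: 0.0154
```

Emit:
step_arm(commands="0 0 0 0 0 0;0 0 0 0 0 0;0 0 0 0 0 0;0 0 0 0 0 0;0 0 0 0 0 0", jaw=40)

```text
t: 41.18
eef_pos: [0.4772, 0.0238, 0.1493]
ee_rot: [-3.142, 0.0, 3.017]
force: [0.2, 0.4, -0.4]
width: 0.0402
```

Emit:
step_arm(commands="0 0 -3 0 0 0;0 0 -10 0 0 0;0 0 -20 0 0 0;0 0 -30 0 0 0;0 0 -30 0 0 0;0 0 -20 0 0 0;0 0 -7 0 0 0;0 0 0 0 0 0")

```text
t: 42.18
eef_pos: [0.4772, 0.0239, 0.2695]
ee_rot: [3.141, 0.0, 3.017]
force: [-1.0, 1.1, 0.9]
width: 0.0399
```

```bash
python3 -c "
from h import *
go(.477,.0238,.15,3.0167)
p=grab_frame('scene');save(p,'s17',(205,90,345,210),5)
st=get_state();p=grab_frame('wrist');save(p,'w17')"
```

```text
shift mm [  0.2  -0.2 119.5] turn [ 0.0006  0.0005 -0.0001] | now [0.4772 0.0239 0.2695] [3.1410e+00 5.0000e-04 3.0166e+00] F [-1.02  1.12  0.88] w 0.0399 t 42.17 q [ 0.46  0.02 -0.38 -0.   -1.18 -2.16]
```

View pics/s17.png

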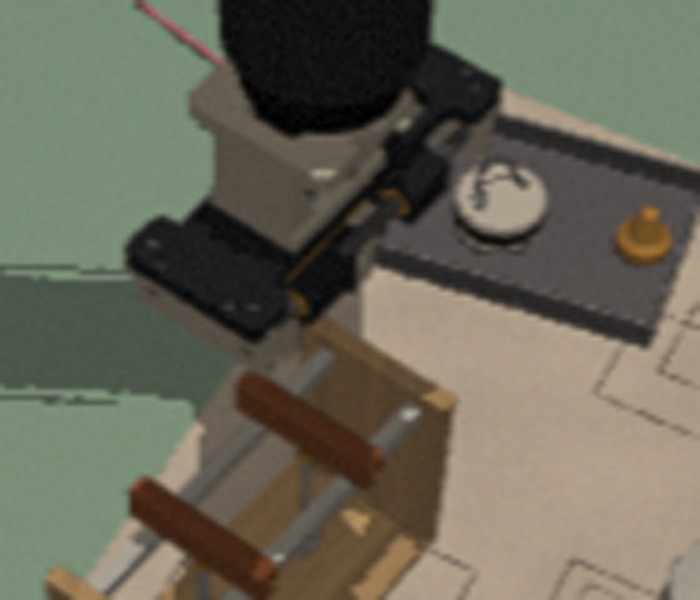

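View pics/w17.png

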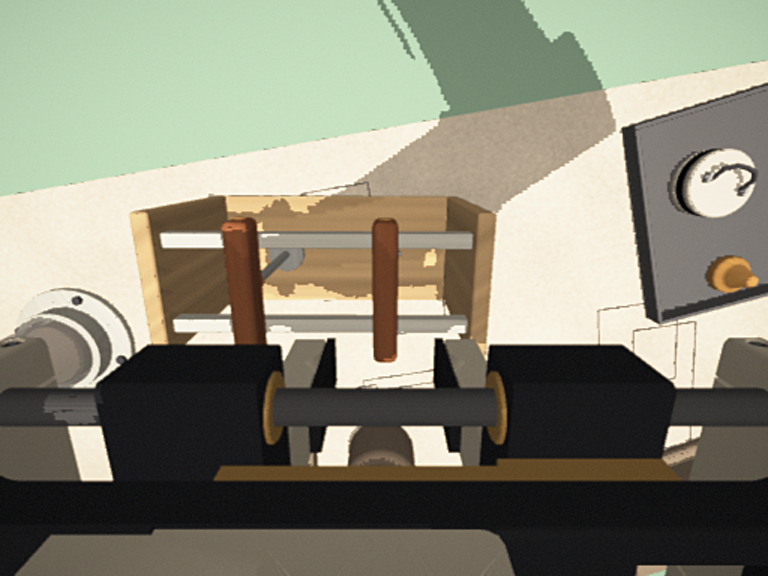

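The hook hangs across both rails at (384,290) in the wrist view. The rod is unmoved at (240,285), and the piston stands upright in the tray at (720,183), clear of the nozzle.

```bash
python3 -c "
from h import *
print(job_done())"
```

```text
the job is handed in; nothing more can be done
None
```

The piston is out of the cartridge and standing upright on the tray floor. The hook is back across both rails of its stand, and I handed the job in at about 42 s of the 72 s allowed.

- **Pull:** I found the crown by touch, with about 5 N of contact at a height of about 63 mm. The drop bail was caught on its dropped side. The whole pull on the wrist peaked at about 14 N, hook weight included, with no noticeable sideways force.
- **Placing:** I lowered the piston in small steps until the wrist force fell to the hook's weight alone. I then laid the bail down, slid the foot out from under it and lifted clear. The piston moved about 1 mm at most.
- **Hanging the hook:** The handle touched the rails with about 7 N for a moment. I eased that off to zero before opening the jaws.
- **Last checks:** The final scene and wrist pictures show the hook on the rails, and the packing rod and nozzle where they were. I did not look separately at the end cap, clay tower or slip jar at the end, but the arm never worked near them.
- **Disagreements:** My first scene-camera estimate of the cartridge position was about 9 mm off. I corrected it with an overlay, after which it agreed with the wrist camera to about 1.5 mm. No check failed.

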